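# Couple a board holder to the leaning ball mount and latch it

## Robot

A 6-joint arm with a two-finger parallel gripper is mounted at the origin on the work surface. World frame = base frame: x ahead of the robot, y to its left, z up, the work surface at z = 0. Lengths are in m, angles in degrees, forces in N, time in s.
With the tool pointing down it reaches from about 0.375 to 0.925 m from the base axis. Payload 5.7 kg.
Tool frame: the origin (TCP) lies on the centre line of the jaws, within the pads' length; the fingertips stand 22 mm ahead of it and the grasp point (between the pads) lies 3 mm ahead of it; z points along the fingers, y is the direction in which the jaws open and shut (so a half turn about z gives the same grasp; the last joint's range is limited). The gripper opens to 88 mm and grips with 3 to 60 N. Pads are 20 mm wide; open, the fingers measure 115 mm over their backs; the gripper's body (75 mm by 178 mm) begins 61 mm behind the grasp point.
Start: joints at [-73.516, 20.558, 86.54, -0, 72.909, -6.595], TCP at [0.235, -0.552, 0.245] pointing down, gripper open.
Joint ranges: [-170.27, 170.27], [-57.76, 135], [12.27, 136.19], [-55.21, 235.2], [11.17, 155.16], [-170.74, 170.74]. Speed limits (degrees/s): [136.94, 136.94, 180, 180, 180, 180].

## Interface

Orientations are given as [roll, pitch, yaw] about the fixed x, y, z axes, in that order (R = Rz(yaw) Ry(pitch) Rx(roll)).
In Python, from rig import arm gives the robot as it stands. The module is installed in compiled form; this text tells all that it offers.
- The arm moves only by the tool arm_command, never from a script. Its argument "series" is a list of rows, each an object with "linear": the shift along the tool's x, y, z in m, a list of three; "twist": the turn, a rotation vector about the tool's x, y, z in degrees, a list of three; "hand": the closure, from 0 (fully open) to 1 (shut). A call has 1 to 8 rows; each row shifts and turns the pose as measured when the row begins, along the tool's axes as they then stand; what a row does not reach is not made up. A row lasts 1/12 s, in which the tool goes at most 41.7 mm and 7.16 degrees, less where a joint would pass 70% of its speed; a pose out of reach is approached as far as the arm can. A call is refused whole if a number of a shift passes 0.0417 or a number of a turn 7.16, either way. A call with a gripper value outside its range is refused whole. The fingers move at their own pace and stop on an object; "grip_force" is the grip in N (left out, the last holds). Time passes only in rows, so rows that do not move let the fingers close. It gives the time, the measured TCP pose, the force and the opening at its end, in the units of the state.
- arm.sense(): the state, without advancing time (a new reading comes with each control period).
- arm.camera(name): name is "scene" or "top" or "wrist"; returns (picture, depth): 480x640x3 uint8, blue, green, red; 480x640 float32, m along the optical axis (not along the pixel's ray), 0 where there is no reading.
- arm.camera_params(name): a dict with "fx", "fy", "cx", "cy" (pixels), "k1" (the pictures are not rectified: a ray, as slopes to the right and down, at radius r is drawn at 1 + k1 r^2 times it, then the intrinsics apply), "rvec" (rotation vector, rad) and "tvec" (3), from world to camera coordinates, as OpenCV has them. Camera axes: x right, y down, z forward; pixel columns grow to the right and rows downward; lengths in m; the calibration is good to about 2 mm. A picture is of the moment at which its call begins: read the wrist's pose just before it. camera_params takes no time and is no camera call; for the wrist camera it gives the pose at the moment of the call.
- arm.close_job(): hands the job in, once; it reports no verdict.
The state is a dict: "t": time; "joints": joint angles; "qd": joint speeds; "tau": joint torques, N m; "ee_pos": TCP position; "eef_rot": TCP orientation; "wrist_force": force on the tool from outside, world axes, zero at the start; "moment": the same for the moment, N m; "finger_gap": opening from 0.0 (shut) to 1.0 (fully open).
Only numpy, scipy, OpenCV 4.12 (cv2) and the standard library are available. Lean on these libraries where they do the work, as an engineer would, in place of code of your own. Each camera call takes 0.05 s, during which the arm holds its last target.

## Task

Pick up the blue holder that carries the green circuit board by its black grip block and lower its socket straight down the leaning post of the grey mount, over the steel ball, until its foot rests flat on the round disc, with its lever still up; set it down, do not drop it. Then press the red-tipped lever all the way down so that the holder is locked on the ball. Push gently throughout, never forcing the holder hard against the mount, and leave the other things on the bench where they are.

Things in the scene. Friction and masses are not known exactly. Their poses are not given: they have to be found in the camera images.
- holder: Loose blue board holder, about 350 g, standing on the bench. Origin: centre of the socket's mouth, in the plane of its underside; z up the socket's axis, lever on the -x side, board on the +x side. Cup: outer diameter 47, 45 high, bore 31 wide and 40 deep, open below. Two feet at y = +-12.5 reach out to x = -62 under the lever, 8 high; cheeks 38 high, x = -17 to -39, carry the lever's hinge.
- grip (a point): Centre of the holder's black grip block, on the axis 64 above the holder's underside. The block is 26 (holder's x) by 24 (holder's y) and stands from 45 to 80 above the underside.
- board (a point): Centre of the green board clamped level on the holder's +x side, at x = 68, z = 24 of the holder: board and its black clamp bar reach from x = 37 to 95, y = +-37, z = 16 to 31.
- lever (a joint): Holder's latch lever, rad: 0 = fully up (starts 0 to 0.12), 0.75 = fully down, locked. Hinge at x = -29, z = 33 of the holder, parallel to y. Stays where left; needs 4 to 7 N at its red pad, more if pushed towards the hinge. A toe under it swings in below the ball: it goes fully down only with the holder home on the ball, and once down the ball cannot enter.
- lever_pad (a point): Centre of the pressing face of the lever's red pad (18 by 18, 10 thick). In the holder's frame it is at x = -65, z = 48 with the lever down (36 out from the hinge and 15 above it) and at about x = -45, z = 69 with the lever fully up.
- mount: Fixed grey ball mount. Origin: centre of the foot, on the bench. Steel base plate 130 by 120, 14 high, with a grey block on its +x half. Its post leans 32 degrees towards the mount's own -x, roughly towards the robot, carrying a disc (diameter 124, 8 thick, square to the post) and, above it on a neck (diameter 12), a steel ball (diameter 28; centre 23, top 37 above the disc's face).
- sleeve: Clamp sleeve of the post, fixed to the mount. z runs up the leaning post axis (0.56 rad from vertical), -x to the low side of the disc. Origin: on the axis, 108 above the bench. The post's setting varies and is not measured: the disc's upper face is 0 to 18 above this origin along z. Holder home: its underside flat on the disc, turned any way about the axis. The post does not give.
- parts_tray: Loose open blue parts tray, 100 by 80 by 26, origin under its centre; leave alone.
- flux_jar: Loose amber jar with green cap, diameter 40, height 55, origin under its centre; leave alone.
- spool: Loose grey spool, diameter 56, height 38, origin under its centre; leave alone.
- screwdriver: Loose yellow screwdriver, 170 long, lying along its x; leave alone.
- brush: Loose brush, 150 long, lying along its x; leave alone.
- spare_board: Loose spare green board on standoffs, 100 by 70, 20 high, origin under its centre; leave alone.

How it is judged:
By the outcome, as a careful person would: the job done as asked, in the order asked, and still so for the second after the job is handed in, with the robot touching nothing.
It also fails if it takes over 51 s, if anything falls off the work surface, if the arm or the gripper's body presses on something with over 40 N, if the wrist force passes 120 N, or if a joint passes its speed limit or range.

## Working session

There is one attempt and no reset: what is moved stays moved. The work goes in short steps, Python scripts to look and compute and a tool call to move; the robot and the scene stay as the last step left them, time stands still between calls to the robot, and variables do not carry over. Pictures are saved under pics/ and viewed, and the job is handed in when it is done.

Besides the shell and the picture viewer there is one more tool, called after "Request:" by a JSON object that holds its "name" and its "arguments", one argument or row to a line. arm_command: Moves the arm, as the interface text tells. Its arguments: {"type":"object","properties":{"series":{"type":"array"},"grip_force":{"type":"number"}},"required":["series"]}

```bash
mkdir -p pics; cat > h.py <<'E'
import numpy as np, cv2
from scipy.spatial.transform import Rotation as Ro
from rig import arm
def cam(n):
    p=arm.camera_params(n); img,d=arm.camera(n)
    return img,d,p
def cloud(d,p):
    h,w=d.shape
    K=np.array([[p['fx'],0,p['cx']],[0,p['fy'],p['cy']],[0,0,1.]])
    u,v=np.meshgrid(np.arange(w),np.arange(h))
    pts=np.stack([u,v],-1).reshape(-1,1,2).astype(np.float64)
    s=cv2.undistortPoints(pts,K,np.array([p['k1'],0,0,0,0.])).reshape(h,w,2)
    c=np.dstack([s*d[...,None],d])
    R=cv2.Rodrigues(np.array(p['rvec'],float))[0]
    return (c-np.array(p['tvec']).ravel())@R   # R^T (c-t)
def proj(P,p):
    K=np.array([[p['fx'],0,p['cx']],[0,p['fy'],p['cy']],[0,0,1.]])
    return cv2.projectPoints(np.array(P,float).reshape(-1,1,3),np.array(p['rvec'],float),np.array(p['tvec'],float),K,np.array([p['k1'],0,0,0,0.]))[0].reshape(-1,2)
E
python3 - <<'E'
from h import *
print(arm.sense())
for n in ['scene','top','wrist']:
    i,d,p=cam(n); cv2.imwrite(f'pics/{n}0.png',i); np.savez(f'{n}0.npz',i=i,d=d,**{k:np.array(v) for k,v in p.items()})
    print(n,{k:np.round(v,3) for k,v in p.items()},(d>0).mean())
E
```

```text
{'t': 0.0, 'joints': array([-7.35152788e+01,  2.05963717e+01,  8.65970891e+01, -1.59206759e-03,
        7.29069706e+01, -6.59635583e+00]), 'qd': array([-0.06018026,  0.04800582,  0.06505714,  0.00020852, -0.03072933,
        0.01661444]), 'tau': array([ 1.67545972e-03, -5.15375018e+01, -2.70720649e+01,  6.77495054e-02,
        3.49831826e-02, -1.62528186e-04]), 'ee_pos': array([ 0.23500965, -0.5513794 ,  0.2438384 ]), 'eef_rot': array([-1.79900059e+02, -1.00260882e-02,  2.30815376e+01]), 'wrist_force': array([ 0.5457441 , -0.05084517, -0.06424059]), 'moment': array([-0.03021376, -0.00698935,  0.03956735]), 'finger_gap': 1.00415606617157}
scene {'fx': np.float64(438.897), 'fy': np.float64(438.897), 'cx': np.float64(323.894), 'cy': np.float64(241.939), 'k1': np.float64(0.005), 'rvec': array([ 2.059,  1.277, -0.51 ]), 'tvec': array([-0.284, -0.27 ,  1.205])} 0.996220703125
top {'fx': np.float64(461.503), 'fy': np.float64(461.503), 'cx': np.float64(320.881), 'cy': np.float64(246.473), 'k1': np.float64(-0.122), 'rvec': array([ 2.184, -2.163,  0.072]), 'tvec': array([0.027, 0.568, 0.916])} 0.9960286458333333
wrist {'fx': np.float64(385.88), 'fy': np.float64(385.88), 'cx': np.float64(320.819), 'cy': np.float64(235.863), 'k1': np.float64(-0.065), 'rvec': array([-2.424,  1.601,  0.223]), 'tvec': array([-0.599, -0.033,  0.39 ])} 0.9958723958333333
```

View pics/scene0.png

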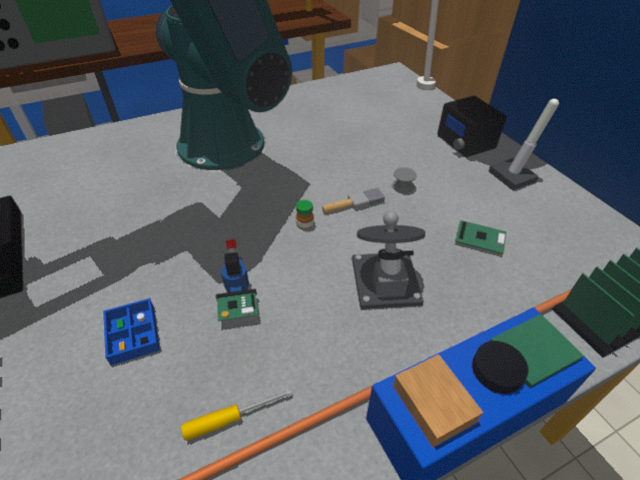

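View pics/top0.png

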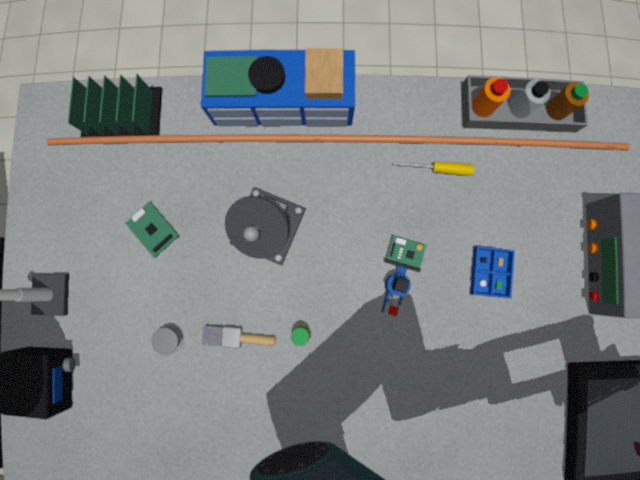

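View pics/wrist0.png

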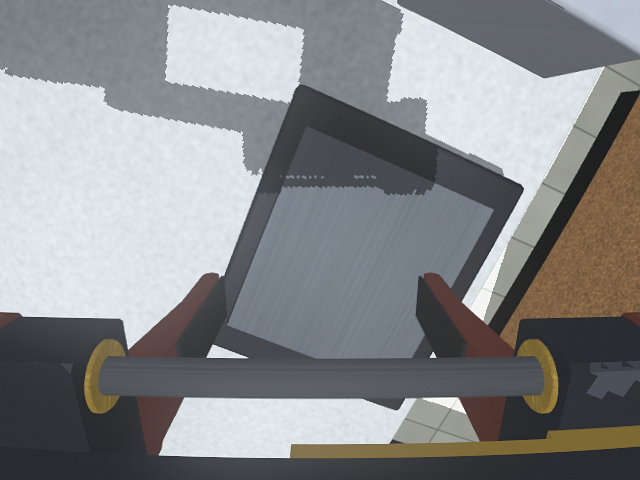

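The scene and top pictures show the holder at about (398,285) in the top view, with its board towards (405,252) and its red pad at (393,311). The mount's disc is at (258,225) and the ball at (250,234). Next I'll measure from the depth images.

```bash
cat > m.py <<'E'
from h import *
def load(n):
    z=np.load(n+'0.npz'); p={k:z[k] for k in z.files if k not in 'id'}
    return z['i'],z['d'],p
for n in ['top','scene']:
    i,d,p=load(n); C=cloud(d,p); hsv=cv2.cvtColor(i,cv2.COLOR_BGR2HSV)
    H,S,V=[hsv[...,k].astype(int) for k in range(3)]
    X,Y,Z=[C[...,k] for k in range(3)]
    reg=(X>.2)&(X<.8)&(Y>-.3)&(Y<.45)
    tb=reg&(Z<.006)&(Z>-.02); print(n,'bench z',np.median(Z[tb]))
    def rep(name,m):
        P=C[m]
        if len(P)<3: print(name,len(P)); return P
        print(name,len(P),'med',np.median(P,0).round(4),'min',P.min(0).round(4),'max',P.max(0).round(4)); return P
    # holder region
    u,v=(398,285) if n=='top' else (235,280)
    print('ctr',C[v,u])
    U,W=np.meshgrid(np.arange(640),np.arange(480))
    near=((abs(U-u)<45)&(abs(W-v)<65))
    red=near&((H<8)|(H>172))&(S>120)&(V>50)&(Z>.03); P=rep('red',red)
    blue=near&(H>100)&(H<125)&(S>150); P=rep('blue',blue&(Z>.004))
    green=near&(H>50)&(H<95)&(S>80)&(Z>.01); P=rep('green',green)
    if len(P)>4: print(' rect',cv2.minAreaRect(P[:,:2].astype(np.float32)))
    blk=near&(Z>.07)&(V<70)&(S<120); P=rep('grip',blk)
    P=P[P[:,2]>np.max(P[:,2])-.006] if len(P) else P
    if len(P)>4: print(' top rect',np.median(P[:,2]),cv2.minAreaRect(P[:,:2].astype(np.float32)))
    # mount
    mu,mv=(250,234) if n=='top' else (391,218)
    nm=((abs(U-mu)<75)&(abs(W-mv)<100))
    print('ballpx',C[mv-3:mv+4:3,mu])
    disc=nm&(Z>.06)&(V<75); P=C[disc]
    best=None;rng=np.random.default_rng(0)
    for k in range(400):
        a=P[rng.choice(len(P),3,False)]; nn=np.cross(a[1]-a[0],a[2]-a[0]); l=np.linalg.norm(nn)
        if l<1e-6: continue
        nn/=l; e=abs((P-a[0])@nn)<.002
        if best is None or e.sum()>best.sum(): best=e
    Q=P[best]; c=Q.mean(0); nn=np.linalg.svd(Q-c,full_matrices=False)[2][2]; nn*=np.sign(nn[2])
    print('disc',len(P),len(Q),'n',nn.round(4),'tilt',np.degrees(np.arccos(nn[2])),'az',np.degrees(np.arctan2(nn[1],nn[0])),'c',c.round(4), 'off',nn@c)
    # ball: points above plane
    hgt=(C-c)@nn
    b=nm&(hgt>.012)&(hgt<.042)&(np.linalg.norm(C-c,axis=2)<.09); B=C[b]
    rep('ball',b)
    from scipy.optimize import least_squares
    B2=C[b&(hgt>.018)]
    for it in range(2):
        s=least_squares(lambda q:np.linalg.norm(B2-q,axis=1)-.014,c+.023*nn,loss='soft_l1',f_scale=.001)
    print('ballc',s.x.round(4),'res',np.sqrt((s.fun**2).mean()),'h',(s.x-c)@nn)
E
python3 m.py
```

```text
top bench z 0.0006073534011417187
ctr [ 0.49092065 -0.11562077  0.07875824]
red 78 med [ 0.4428 -0.1077  0.0684] min [ 0.4332 -0.1162  0.0608] max [ 0.4521 -0.0994  0.0727]
blue 356 med [ 0.4929 -0.1135  0.0443] min [ 0.4394 -0.1432  0.0057] max [ 0.5292 -0.0936  0.0825]
green 564 med [ 0.5539 -0.1429  0.0257] min [ 0.4923 -0.179   0.0205] max [0.5903 0.0189 0.9591]
 rect ((0.5207170248031616, -0.08861452341079712), (0.08200133591890335, 0.20682862401008606), 36.422210693359375)
grip 152 med [ 0.4928 -0.12    0.0803] min [ 0.4796 -0.1328  0.0704] max [0.5062 0.0189 0.9591]
ballpx [[0.58390211 0.15701455 0.14950395]
 [0.57853475 0.15686166 0.14965417]
 [0.57314906 0.15666489 0.15007108]]
disc 165 76 n [-0.4882  0.1697  0.8561] tilt 31.123533686834833 az 160.83653288301863 c [0.6138 0.1239 0.1363] off -0.16197563057524667
ball 191 med [0.58   0.1551 0.1473] min [0.5668 0.1428 0.1356] max [0.5941 0.1692 0.1536]
ballc [0.5809 0.1569 0.1377] res 0.000993642164723839 h 0.022823937869147888
scene bench z -0.0007844952959890956
ctr [ 0.51516206 -0.12600634  0.0396505 ]
red 77 med [ 0.4467 -0
[... 203 characters left out ...]
3  0.0245] min [ 0.5284 -0.2203  0.0169] max [ 1.0524 -0.1001  0.6703]
 rect ((0.7896735668182373, -0.19402143359184265), (0.07024437934160233, 0.523436963558197), 76.64879608154297)
grip 177 med [ 0.4978 -0.1224  0.0789] min [ 0.4797 -0.2203  0.0702] max [ 1.0524 -0.1079  0.6703]
ballpx [[0.58491964 0.15648093 0.14689454]
 [0.58962784 0.15377754 0.14456616]
 [0.59222095 0.15278258 0.13984245]]
disc 1291 591 n [-0.4808  0.1926  0.8554] tilt 31.19256175394886 az 158.16390081113138 c [0.6081 0.1445 0.1273] off -0.15557911922993448
ball 178 med [0.5874 0.1532 0.1436] min [0.5718 0.1435 0.1302] max [0.5962 0.1693 0.1515]
ballc [0.5893 0.15   0.1546] res 0.003931352953215855 h 0.03342353536602774
```

```bash
cat > m2.py <<'E'
from h import *
from m import load
from scipy.optimize import least_squares
for n in ['top','scene']:
    i,d,p=load(n); C=cloud(d,p); hsv=cv2.cvtColor(i,cv2.COLOR_BGR2HSV)
    H,S,V=[hsv[...,k].astype(int) for k in range(3)]
    X,Y,Z=[C[...,k] for k in range(3)]
    print('==',n)
    hr=(X>.4)&(X<.62)&(Y>-.22)&(Y<-.06)
    g=hr&(Z>.013)&(Z<.035)&(X>.515)
    P=C[g]; r=cv2.minAreaRect(P[:,:2].astype(np.float32)); print('board',len(P),np.median(P[:,2]),r, cv2.boxPoints(r).round(4).tolist())
    g=hr&(Z>.076)&(Z<.09)&(V<90)
    P=C[g]; r=cv2.minAreaRect(P[:,:2].astype(np.float32)); print('grip',len(P),np.median(P[:,2]),P[:,:2].mean(0),r)
    g=hr&(Z>.004)&(Z<.055)&(X<.51)
    P=C[g]; print('rear',len(P),P.min(0),P.max(0))
    # disc
    ax=Ro.from_euler('z',159,degrees=True).apply([np.sin(.5585),0,np.cos(.5585)])
    m=(X>.48)&(X<.72)&(Y>.03)&(Y<.25)&(Z>.05)&(Z<.2)
    P=C[m]; rng=np.random.default_rng(0);best=None
    for k in range(3000):
        a=P[rng.choice(len(P),3,False)]; nn=np.cross(a[1]-a[0],a[2]-a[0]); l=np.linalg.norm(nn)
        if l<1e-5: continue
        nn/=l
        if abs(nn@ax)<.95: continue
        e=abs((P-a[0])@nn)<.0025
        if best is None or e.sum()>best.sum(): best=e
    Q=P[best]
    c=Q.mean(0); nn=np.linalg.svd(Q-c,full_matrices=False)[2][2]; nn*=np.sign(nn[2])
    e1=np.cross([0,0,1],nn); e1/=np.linalg.norm(e1); e2=np.cross(nn,e1)
    q=np.c_[(Q-c)@e1,(Q-c)@e2].astype(np.float32)
    (cc,rad)=cv2.minEnclosingCircle(q); hull=cv2.convexHull(q)
    el=cv2.fitEllipse(hull)
    dc=c+el[0][0]*e1+el[0][1]*e2
    print('disc',len(P),len(Q),'n',nn.round(4),'tilt',np.degrees(np.arccos(nn[2])),'az',np.degrees(np.arctan2(nn[1],nn[0])),'c',dc.round(4),'circ',(c+cc[0]*e1+cc[1]*e2).round(4),rad,'ell',el)
    hg=(P-dc)@nn
    B=P[(hg>.014)&(hg<.045)]
    for lo in [0]:
        s=least_squares(lambda q:np.linalg.norm(B-q,axis=1)-.014,dc+.023*nn+0.005*np.array([0,0,0]),loss='soft_l1',f_scale=.0008)
    r=np.linalg.norm(B-s.x,axis=1)-.014
    print('ball',len(B),s.x.round(4),np.median(abs(r)),'h',(s.x-dc)@nn,'lat',((s.x-dc)@e1).round(4),((s.x-dc)@e2).round(4))
    nt=ax; 
    print('pt on axis at z108 from ball:', (s.x-(s.x[2]-.108)/nn[2]*nn).round(4),'disc height above origin',((s.x[2]-.108)/np.cos(.56)-.023))
    # base plate
    b=(X>.5)&(X<.76)&(Y>.0)&(Y<.26)&(Z>.009)&(Z<.02)
    r=cv2.minAreaRect(C[b][:,:2].astype(np.float32)); print('base',b.sum(),r)
E
python3 m2.py | sed -n '/==/,$p'
```

```text
== top
board 1075 0.0263445642227016 ((0.5482799410820007, -0.1376716047525406), (0.07475785911083221, 0.07361375540494919), 74.80078125) [[0.503000020980835, -0.16410000622272491], [0.5740000009536743, -0.1834000051021576], [0.5935999751091003, -0.11129999905824661], [0.522599995136261, -0.09200000017881393]]
grip 161 0.08033004237572118 [ 0.49227357 -0.12095123] ((0.49218955636024475, -0.12144051492214203), (0.02296043001115322, 0.025582334026694298), 76.14826202392578)
rear 491 [ 0.40030631 -0.21649938  0.00401884] [ 0.50990638 -0.06523375  0.05497   ]
disc 3212 2689 n [-0.4903  0.2004  0.8482] tilt 31.98330523900932 az 157.76431665280612 c [0.5929 0.1527 0.1184] circ [0.5927 0.152  0.1185] 0.06268860399723053 ell ((-0.0009485909249633551, -0.0028062984347343445), (0.12217419594526291, 0.12406102567911148), 175.48001098632812)
ball 191 [0.5809 0.1569 0.1377] 0.0006730860269503827 h 0.023042404038947657 lat 0.0006 -0.0006
pt on axis at z108 from ball: [0.598  0.1499 0.108 ] disc height above origin 0.012000433606865417
base 872 ((0.6117992997169495, 0.14540763199329376), (0.1197402
[... 510 characters left out ...]
619652), 71.7740707397461)
rear 342 [ 0.43677292 -0.1452053   0.00430724] [ 0.50997753 -0.09135911  0.05497015]
disc 2335 870 n [-0.4827  0.1928  0.8543] tilt 31.31823503291326 az 158.22620075867934 c [0.5937 0.1526 0.1173] circ [0.5939 0.1532 0.1173] 0.06378556042909622 ell ((-0.0020815778989344835, -0.013386075384914875), (0.12284240126609802, 0.12502093613147736), 156.24266052246094)
ball 172 [0.5813 0.1579 0.1359] 0.0006575981969438325 h 0.022964884285452465 lat -0.0003 -0.0019
pt on axis at z108 from ball: [0.5971 0.1516 0.108 ] disc height above origin 0.009952114390337025
base 1854 ((0.6130465865135193, 0.1448432207107544), (0.12043911218643188, 0.1313694417476654), 68.13314056396484)
```

```bash
python3 - <<'E'
import cv2
a=cv2.imread('pics/top0.png'); 
x=cv2.resize(a[170:280,210:320],None,fx=3.6,fy=3.6,interpolation=cv2.INTER_CUBIC)
y=cv2.resize(a[220:330,350:460],None,fx=3.6,fy=3.6,interpolation=cv2.INTER_CUBIC)
cv2.imwrite('pics/c1.png',cv2.hconcat([x,y]))
a=cv2.imread('pics/scene0.png')
x=cv2.resize(a[200:310,340:450],None,fx=3.6,fy=3.6,interpolation=cv2.INTER_CUBIC)
y=cv2.resize(a[225:335,190:300],None,fx=3.6,fy=3.6,interpolation=cv2.INTER_CUBIC)
cv2.imwrite('pics/c2.png',cv2.hconcat([x,y]))
E
```

```text
(no output)
```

View pics/c1.png

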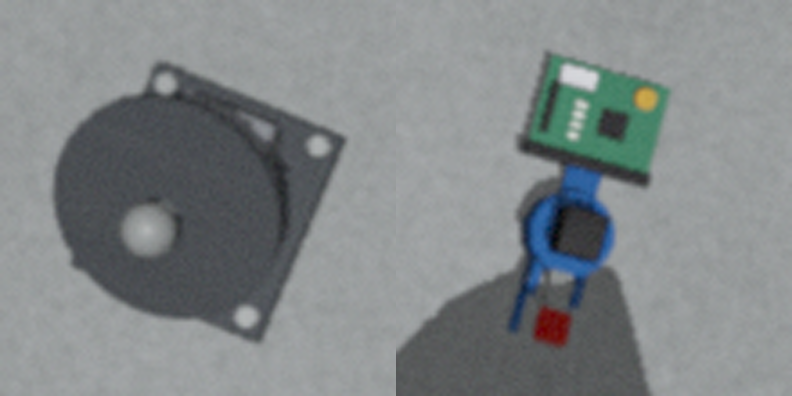

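View pics/c2.png

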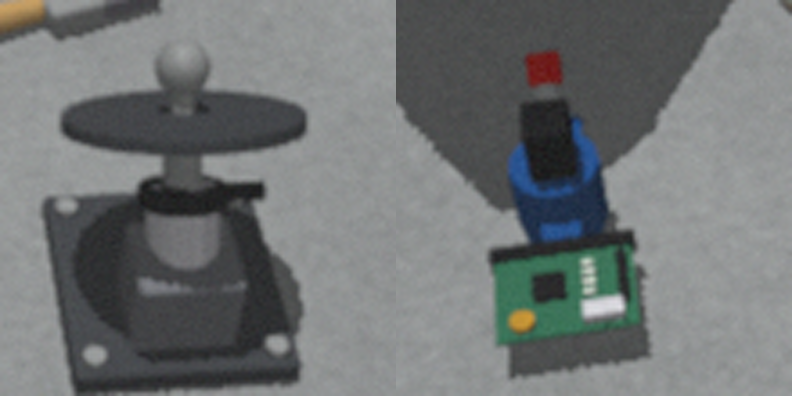

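The crops show the disc and ball unobstructed, and the holder's lever side facing the robot at about yaw -15°. The plan is to mount it with the lever on the low side of the disc. First I'll work out the wrist camera geometry and a motion helper.

```bash
cat > k.py <<'E'
from h import *
def T(R,t): M=np.eye(4); M[:3,:3]=R; M[:3,3]=t; return M
def cur():
    s=arm.sense(); return T(Ro.from_euler('xyz',s['eef_rot'],degrees=True).as_matrix(),s['ee_pos']),s
yawh=-15.2
n=Ro.from_euler('z',158,degrees=True).apply([np.sin(.56),0,np.cos(.56)])
def holderT(o,hx,z):
    z=z/np.linalg.norm(z); y=np.cross(z,hx); y/=np.linalg.norm(y); return T(np.c_[np.cross(y,z),y,z],o)
H0=holderT(np.array([.4925,-.1213,0]),np.array([np.cos(np.radians(yawh)),np.sin(np.radians(yawh)),0]),np.array([0,0,1.]))
Dc=np.array([.5933,.1527,.1180])
def home(up=0,dc=Dc): return holderT(dc+up*n,np.array([np.cos(np.radians(-22)),np.sin(np.radians(-22)),0]),n)
G=T(np.diag([1.,-1,-1]),[0,0,.069])   # tool in holder frame
def go(target,name=''):
    M,s=cur(); D=np.linalg.inv(M)@target; rv=Ro.from_matrix(D[:3,:3]).as_rotvec(degrees=True)
    print(name,'lin mm',(D[:3,3]*1e3).round(1),'rot',rv.round(2),'rows>=',max(np.linalg.norm(D[:3,3])/.0417,np.linalg.norm(rv)/7.16).round(1))
def st():
    s=arm.sense(); print('t',round(s['t'],2),'pos',s['ee_pos'].round(4),'rot',s['eef_rot'].round(2),'F',s['wrist_force'].round(1),'M',s['moment'].round(2),'gap',round(s['finger_gap'],3),'j',s['joints'].round(0)); return s
def path(M,target,N):
    """tool-frame rows for straight interpolation"""
    D=np.linalg.inv(M)@target; rv=Ro.from_matrix(D[:3,:3]).as_rotvec(); 
    prev=M; out=[]
    for k in range(1,N+1):
        Tk=T(M[:3,:3]@Ro.from_rotvec(rv*k/N).as_matrix(),M[:3,3]+(target[:3,3]-M[:3,3])*k/N)
        d=np.linalg.inv(prev)@Tk; out.append((d[:3,3].round(4).tolist(),Ro.from_matrix(d[:3,:3]).as_rotvec(degrees=True).round(2).tolist())); prev=Tk
    return out
E
python3 - <<'E'
from k import *
M,s=cur(); p=arm.camera_params('wrist'); R=cv2.Rodrigues(np.array(p['rvec']))[0]; c=-R.T@p['tvec']
print('cam in tool',M[:3,:3].T@(c-M[:3,3]),'axes',(M[:3,:3].T@R.T).round(3))
V=home(.10)@G
print('view',V[:3,3]); go(V,'view'); go(H0@G,'grasp')
st()
for r in path(M,V,18): print(r)
E
```

```text
cam in tool [ 0.07362747 -0.00029575 -0.14000995] axes [[ 0.    -0.963 -0.271]
 [ 1.    -0.     0.001]
 [-0.001 -0.271  0.963]]
view [0.51006627 0.18632861 0.26118611]
view lin mm [ 542.3 -571.   -16.3] rot [-12.69  30.42  43.85] rows>= 18.9
grasp lin mm [ 405.5 -294.6  175.5] rot [-8.000e-02  2.000e-02  3.828e+01] rows>= 12.7
t 0.15 pos [ 0.235  -0.5515  0.244 ] rot [-1.7992e+02 -1.0000e-02  2.3080e+01] F [-0.2  0.1 -0.3] M [ 0.02  0.03 -0.02] gap 1.001 j [-74.  21.  87.  -0.  73.  -7.]
([0.0301, -0.0317, -0.0009], [-0.71, 1.69, 2.44])
([0.0288, -0.033, -0.0004], [-0.71, 1.69, 2.44])
([0.0273, -0.0342, -0.0], [-0.71, 1.69, 2.44])
([0.0259, -0.0353, 0.0003], [-0.71, 1.69, 2.44])
([0.0243, -0.0364, 0.0006], [-0.71, 1.69, 2.44])
([0.0227, -0.0374, 0.0009], [-0.71, 1.69, 2.44])
([0.0211, -0.0383, 0.0011], [-0.71, 1.69, 2.44])
([0.0194, -0.0392, 0.0012], [-0.71, 1.69, 2.44])
([0.0177, -0.04, 0.0012], [-0.71, 1.69, 2.44])
([0.0159, -0.0407, 0.0012], [-0.71, 1.69, 2.44])
([0.0142, -0.0414, 0.0012], [-0.71, 1.69, 2.44])
([0.0124, -0.042, 0.0011], [-0.71, 1.69, 2.44])
([0.0105, -0.0425, 0.0009], [-0.71, 1.69, 2.44])
([0.0087, -0.0429, 0.0006], [-0.71, 1.69, 2.44])
([0.0069, -0.0432, 0.0003], [-0.71, 1.69, 2.44])
([0.005, -0.0435, -0.0], [-0.71, 1.69, 2.44])
([0.0032, -0.0436, -0.0004], [-0.71, 1.69, 2.44])
([0.0013, -0.0437, -0.0009], [-0.71, 1.69, 2.44])
```

Request:
{"name": "arm_command", "arguments": {
  "series": [
    {"linear": [0.03, -0.0315, -0.001], "twist": [-0.7, 1.7, 2.4], "hand": 0},
    {"linear": [0.029, -0.033, 0], "twist": [-0.7, 1.7, 2.4], "hand": 0},
    {"linear": [0.027, -0.034, 0], "twist": [-0.7, 1.7, 2.4], "hand": 0},
    {"linear": [0.026, -0.035, 0], "twist": [-0.7, 1.7, 2.4], "hand": 0},
    {"linear": [0.024, -0.036, 0], "twist": [-0.7, 1.7, 2.4], "hand": 0},
    {"linear": [0.023, -0.037, 0], "twist": [-0.7, 1.7, 2.4], "hand": 0},
    {"linear": [0.021, -0.038, 0], "twist": [-0.7, 1.7, 2.4], "hand": 0},
    {"linear": [0.019, -0.039, 0], "twist": [-0.7, 1.7, 2.4], "hand": 0}
  ],
  "grip_force": 35
}}

```text
t: 0.82
ee_pos: [0.3524, -0.2417, 0.2514]
eef_rot: [176.8, -14.8, 2.8]
wrist_force: [1.2, -0.2, 0.1]
finger_gap: 1.001
```

```bash
python3 - <<'E'
from k import *
M,s=cur(); st(); V=home(.10)@G; go(V)
for r in path(M,V,14): print(r)
E
```

```text
t 0.82 pos [ 0.3524 -0.2417  0.2514] rot [176.78 -14.8    2.76] F [ 1.2 -0.2  0.1] M [0.02 0.07 0.05] gap 1.001 j [-53.  -1. 115.  12.  55.  29.]
 lin mm [ 174.7 -421.3   12.4] rot [-6.74 16.36 23.26] rows>= 10.9
([0.0125, -0.0301, 0.0009], [-0.48, 1.17, 1.66])
([0.0116, -0.0304, 0.0009], [-0.48, 1.17, 1.66])
([0.0107, -0.0308, 0.0008], [-0.48, 1.17, 1.66])
([0.0098, -0.0311, 0.0008], [-0.48, 1.17, 1.66])
([0.0088, -0.0314, 0.0007], [-0.48, 1.17, 1.66])
([0.0079, -0.0316, 0.0006], [-0.48, 1.17, 1.66])
([0.007, -0.0318, 0.0005], [-0.48, 1.17, 1.66])
([0.006, -0.032, 0.0004], [-0.48, 1.17, 1.66])
([0.0051, -0.0322, 0.0002], [-0.48, 1.17, 1.66])
([0.0042, -0.0323, 0.0], [-0.48, 1.17, 1.66])
([0.0032, -0.0324, -0.0002], [-0.48, 1.17, 1.66])
([0.0023, -0.0325, -0.0004], [-0.48, 1.17, 1.66])
([0.0014, -0.0326, -0.0006], [-0.48, 1.17, 1.66])
([0.0004, -0.0326, -0.0009], [-0.48, 1.17, 1.66])
```

Request:
{"name": "arm_command", "arguments": {
  "series": [
    {"linear": [0.0125, -0.03, 0.001], "twist": [-0.5, 1.2, 1.65], "hand": 0},
    {"linear": [0.0115, -0.0305, 0.001], "twist": [-0.5, 1.2, 1.65], "hand": 0},
    {"linear": [0.0105, -0.031, 0.001], "twist": [-0.5, 1.2, 1.65], "hand": 0},
    {"linear": [0.01, -0.031, 0.001], "twist": [-0.5, 1.2, 1.65], "hand": 0},
    {"linear": [0.009, -0.0315, 0.001], "twist": [-0.5, 1.2, 1.65], "hand": 0},
    {"linear": [0.008, -0.0315, 0.001], "twist": [-0.5, 1.2, 1.65], "hand": 0},
    {"linear": [0.007, -0.032, 0], "twist": [-0.5, 1.2, 1.65], "hand": 0}
  ]
}}

```text
t: 1.4
ee_pos: [0.4284, -0.0247, 0.2565]
eef_rot: [177.5, -24.1, -9.4]
wrist_force: [0.7, -1.0, 0.9]
finger_gap: 0.997
```

Request:
{"name": "arm_command", "arguments": {
  "series": [
    {"linear": [0.006, -0.032, 0], "twist": [-0.5, 1.2, 1.65], "hand": 0},
    {"linear": [0.005, -0.032, 0], "twist": [-0.5, 1.2, 1.65], "hand": 0},
    {"linear": [0.004, -0.032, 0], "twist": [-0.5, 1.2, 1.65], "hand": 0},
    {"linear": [0.003, -0.032, 0], "twist": [-0.5, 1.2, 1.65], "hand": 0},
    {"linear": [0.002, -0.025, 0], "twist": [-0.4, 1.0, 1.4], "hand": 0},
    {"linear": [0.001, -0.015, 0], "twist": [-0.2, 0.7, 1.0], "hand": 0}
  ]
}}

```text
t: 1.9
ee_pos: [0.48, 0.1229, 0.2607]
eef_rot: [179.3, -30.4, -18.4]
wrist_force: [0.4, -0.1, 0.0]
finger_gap: 0.999
```

```bash
python3 - <<'E'
from k import *
M,s=cur(); st(); V=home(.10)@G; go(V)
E
```

```text
t 1.9 pos [0.48   0.1229 0.2607] rot [179.34 -30.36 -18.39] F [ 0.4 -0.1  0. ] M [ 0.13  0.16 -0.02] gap 0.999 j [ 20.   2. 116. -29.  41. 147.]
 lin mm [  7.6 -69.7   3.1] rot [-1.21  1.71  3.09] rows>= 1.7
```

Request:
{"name": "arm_command", "arguments": {
  "series": [
    {"linear": [0.003, -0.03, 0.001], "twist": [-0.5, 0.7, 1.2], "hand": 0},
    {"linear": [0.003, -0.025, 0.001], "twist": [-0.4, 0.6, 1.2], "hand": 0},
    {"linear": [0.0015, -0.013, 0.001], "twist": [-0.3, 0.4, 0.7], "hand": 0},
    {"linear": [0, 0, 0], "twist": [0, 0, 0], "hand": 0},
    {"linear": [0, 0, 0], "twist": [0, 0, 0], "hand": 0}
  ]
}}

```text
t: 2.32
ee_pos: [0.5108, 0.1926, 0.2603]
eef_rot: [-179.9, -32.2, -21.8]
wrist_force: [-0.2, -0.0, -0.3]
finger_gap: 0.999
```

```bash
python3 - <<'E'
from k import *
M,s=cur(); st(); V=home(.10)@G; go(V)
i,d,p=cam('wrist'); M,s=cur(); cv2.imwrite('pics/w1.png',i); np.savez('wrist1.npz',i=i,d=d,M=M,**{k:np.array(v) for k,v in p.items()})
E
```

```text
t 2.32 pos [0.5108 0.1926 0.2603] rot [-179.95  -32.17  -21.79] F [-0.2 -0.  -0.3] M [0.18 0.22 0.01] gap 0.999 j [ 29.   9. 110. -35.  45. 162.]
 lin mm [1.8 6.1 0.1] rot [-0.16 -0.08  0.18] rows>= 0.2
```

View pics/w1.png

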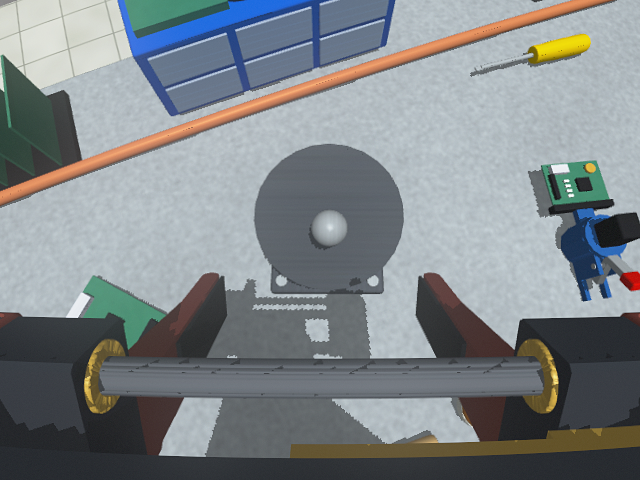

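The wrist view shows the ball at about (329,228), centred over the disc at (329,217). J6 sits at 162°, so I'll use the half-turn grasp. Now the ball and disc measured in the wrist frame.

```bash
cat > w.py <<'E'
from k import *
from scipy.optimize import least_squares
def measure(f='wrist1.npz'):
    z=np.load(f); p={k:z[k] for k in z.files if k not in ('i','d','M')}; d=z['d']; C=cloud(d,p)
    X,Y,Z=[C[...,k] for k in range(3)]
    m=(np.linalg.norm(C-Dc,axis=2)<.075)&(abs((C-Dc)@n)<.006)
    Q=C[m]
    for _ in range(3):
        c=Q.mean(0); nn=np.linalg.svd(Q-c,full_matrices=False)[2][2]; nn*=np.sign(nn[2]); r=(Q-c)@nn; Q=Q[abs(r)<max(.0008,2*r.std())]
    e1=np.cross([0,0,1],nn); e1/=np.linalg.norm(e1); e2=np.cross(nn,e1)
    q=np.c_[(Q-c)@e1,(Q-c)@e2].astype(np.float32); hull=cv2.convexHull(q); el=cv2.fitEllipse(hull); cc,rad=cv2.minEnclosingCircle(q)
    dc=c+el[0][0]*e1+el[0][1]*e2
    print('disc',len(Q),'n',nn.round(4),'tilt',np.degrees(np.arccos(nn[2])).round(2),'az',np.degrees(np.arctan2(nn[1],nn[0])).round(2),'c',dc.round(4),'circ',(c+cc[0]*e1+cc[1]*e2).round(4),rad,el[1])
    P=C[np.linalg.norm(C-(Dc+.023*n),axis=2)<.03]; hg=(P-dc)@nn; B=P[(hg>.016)]
    s=least_squares(lambda q:np.linalg.norm(B-q,axis=1)-.014,dc+.023*nn,loss='soft_l1',f_scale=.0006)
    bc=s.x; print('ball',len(B),bc.round(4),'foot on disc',(bc-.023*n).round(4),'h',((bc-dc)@nn).round(4),'diff',((bc-.023*nn-dc)*1e3).round(2))
    # rgb silhouette check
    i=z['i']; hsv=cv2.cvtColor(i,cv2.COLOR_BGR2HSV); 
    mk=(hsv[...,2]>125).astype(np.uint8); u,v=proj(bc,p)[0]; win=np.zeros_like(mk); win[int(v)-30:int(v)+30,int(u)-30:int(u)+30]=1
    mk*=win; cn=max(cv2.findContours(mk,0,2)[0],key=cv2.contourArea); print('ball px proj',u,v,'contour',cv2.minEnclosingCircle(cn))
if __name__=='__main__': measure()
E
python3 w.py; python3 - <<'E'
from k import *
Fz=T(np.diag([-1.,-1,1]),[0,0,0])
M,s=cur(); V=H0.copy(); V=T(np.eye(3),[0,0,.13])@H0@G
print(V[:3,3]); go(V); 
for r in path(M,V,12): print(r)
E
```

```text
disc 14404 n [-0.4932  0.1995  0.8467] tilt 32.14 az 157.97 c [0.5919 0.1534 0.1174] circ [0.5918 0.1536 0.1174] 0.0620422437787056 (0.1227174699306488, 0.12349946796894073)
ball 1040 [0.5806 0.1579 0.1368] foot on disc [0.592  0.1533 0.1173] h 0.0228 diff [ 0.13 -0.13 -0.07]
ball px proj 328.76877100724255 227.17877642743557 contour ((329.6893615722656, 226.98092651367188), 17.21738624572754)
[ 0.4925 -0.1213  0.199 ]
 lin mm [ 51.7 298.  104.6] rot [  1.79 -32.14  -6.44] rows>= 7.7
([0.0043, 0.0248, 0.0087], [0.15, -2.68, -0.54])
([0.0045, 0.0249, 0.0084], [0.15, -2.68, -0.54])
([0.0046, 0.025, 0.0082], [0.15, -2.68, -0.54])
([0.0048, 0.025, 0.0079], [0.15, -2.68, -0.54])
([0.0049, 0.0251, 0.0076], [0.15, -2.68, -0.54])
([0.005, 0.0252, 0.0073], [0.15, -2.68, -0.54])
([0.0051, 0.0252, 0.007], [0.15, -2.68, -0.54])
([0.0052, 0.0253, 0.0067], [0.15, -2.68, -0.54])
([0.0053, 0.0254, 0.0064], [0.15, -2.68, -0.54])
([0.0053, 0.0254, 0.0061], [0.15, -2.68, -0.54])
([0.0053, 0.0255, 0.0057], [0.15, -2.68, -0.54])
([0.0054, 0.0255, 0.0054], [0.15, -2.68, -0.54])
```

Request:
{"name": "arm_command", "arguments": {
  "series": [
    {"linear": [0.0045, 0.025, 0.0085], "twist": [0.15, -2.7, -0.55], "hand": 0},
    {"linear": [0.0045, 0.025, 0.0085], "twist": [0.15, -2.7, -0.55], "hand": 0},
    {"linear": [0.0045, 0.025, 0.008], "twist": [0.15, -2.7, -0.55], "hand": 0},
    {"linear": [0.005, 0.025, 0.008], "twist": [0.15, -2.7, -0.55], "hand": 0},
    {"linear": [0.005, 0.025, 0.0075], "twist": [0.15, -2.7, -0.55], "hand": 0},
    {"linear": [0.005, 0.025, 0.0075], "twist": [0.15, -2.7, -0.55], "hand": 0}
  ]
}}

```text
t: 2.87
ee_pos: [0.4967, 0.0321, 0.2293]
eef_rot: [179.8, -15.4, -17.6]
wrist_force: [1.0, -0.1, -0.1]
finger_gap: 1.001
```

Request:
{"name": "arm_command", "arguments": {
  "series": [
    {"linear": [0.005, 0.025, 0.007], "twist": [0.15, -2.7, -0.55], "hand": 0},
    {"linear": [0.005, 0.025, 0.0065], "twist": [0.15, -2.7, -0.55], "hand": 0},
    {"linear": [0.005, 0.025, 0.0065], "twist": [0.15, -2.7, -0.55], "hand": 0},
    {"linear": [0.005, 0.025, 0.006], "twist": [0.15, -2.7, -0.55], "hand": 0},
    {"linear": [0.005, 0.022, 0.006], "twist": [0.15, -2.7, -0.55], "hand": 0},
    {"linear": [0.003, 0.012, 0.003], "twist": [0.15, -1.8, -0.4], "hand": 0},
    {"linear": [0, 0, 0], "twist": [0, 0, 0], "hand": 0},
    {"linear": [0, 0, 0], "twist": [0, 0, 0], "hand": 0}
  ]
}}

```text
t: 3.53
ee_pos: [0.4806, -0.1246, 0.1996]
eef_rot: [-179.3, 0.5, -15.2]
wrist_force: [-0.5, 1.0, -0.7]
finger_gap: 1.003
```

```bash
python3 - <<'E'
from k import *
M,s=cur(); st(); V=T(np.eye(3),[0,0,.13])@H0@G; go(V)
i,d,p=cam('wrist'); M,s=cur(); cv2.imwrite('pics/w2.png',i); np.savez('wrist2.npz',i=i,d=d,M=M,**{k:np.array(v) for k,v in p.items()})
E
```

```text
t 3.53 pos [ 0.4806 -0.1246  0.1996] rot [-179.33    0.53  -15.2 ] F [-0.5  1.  -0.7] M [ 0.02  0.01 -0.  ] gap 1.003 j [-23.  15. 102.   1.  64.  82.]
 lin mm [10.6 -6.2  0.5] rot [-0.67  0.53 -0.  ] rows>= 0.3
```

View pics/w2.png

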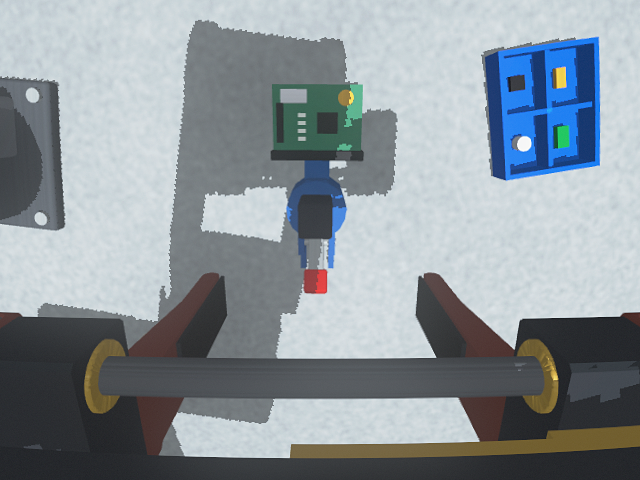

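```bash
python3 - <<'E'
from k import *
from scipy.optimize import least_squares
z=np.load('wrist2.npz'); p={k:z[k] for k in z.files if k not in ('i','d','M')}; C=cloud(z['d'],p); i=z['i']; hsv=cv2.cvtColor(i,cv2.COLOR_BGR2HSV)
H,S,V=[hsv[...,k].astype(int) for k in range(3)]; X,Y,Z=[C[...,k] for k in range(3)]
hr=(X>.4)&(X<.62)&(Y>-.2)&(Y<-.07)
print('bench',np.median(Z[(Z<.01)&(Z>-.01)&hr]))
t=hr&(Z>.0775)&(Z<.083)&(V<110)&(S<110); P=C[t]; print('top',len(P),np.median(P[:,2]),cv2.minAreaRect(P[:,:2].astype(np.float32)))
r=hr&(Z>.0425)&(Z<.0475)&(H>98)&(H<128)&(S>80)&(X<.53); P=C[r]
P=P[np.linalg.norm(P[:,:2]-[.4925,-.1213],axis=1)<.03]; hull=cv2.convexHull(P[:,:2].astype(np.float32)).reshape(-1,2)
print('rim',len(P),np.median(P[:,2]),P.min(0),P.max(0))
out=hull[np.linalg.norm(hull-[.4925,-.1213],axis=1)>.02]
s=least_squares(lambda q:np.linalg.norm(out-q,axis=1)-.0235,[.4925,-.1213],loss='soft_l1',f_scale=.0007); print('rim circle',s.x,abs(s.fun).max(),len(out))
b=hr&(Z>.02)&(Z<.035)&(X>.535); P=C[b]; print('board',np.median(P[:,2]),cv2.minAreaRect(P[:,:2].astype(np.float32)))
g=b&(H>55)&(H<95)&(S>70); P=C[g]; print('green',cv2.minAreaRect(P[:,:2].astype(np.float32)))
q=hr&((H<8)|(H>172))&(S>120)&(Z>.05); P=C[q]; print('red',len(P),P.mean(0),P.min(0),P.max(0))
c=P.mean(0); print('normal',np.linalg.svd(P[abs(P[:,2]-np.median(P[:,2]))<.01]-c,full_matrices=False)[2][2])
E
```

```text
bench -2.834731774592495e-05
top 1223 0.07980115017024841 ((0.4920220375061035, -0.12178396433591843), (0.02321857027709484, 0.026342330500483513), 75.02532958984375)
rim 1304 0.044895750714733035 [ 0.46989336 -0.14491738  0.04261948] [ 0.51534169 -0.09852783  0.04744868]
rim circle [ 0.49186983 -0.1218467 ] 0.001191615180876425 39
board 0.02537541089881889 ((0.5554170608520508, -0.13896405696868896), (0.07180450856685638, 0.05796219781041145), 74.72063446044922)
green ((0.5589078068733215, -0.14089590311050415), (0.06991718709468842, 0.05020923539996147), 74.72063446044922)
red 506 [ 0.44374775 -0.10894858  0.06808096] [ 0.43259978 -0.1457897   0.06091854] [ 0.55242007 -0.09932416  0.33890437]
normal [-0.50607109  0.16685157 -0.84619892]
```

The wrist view shows the block top at (316,215) and the pad at (315,281). The holder origin comes out at (0.492, -0.1218) with yaw -15.1°, and all three cues agree. Now the half turn about the tool axis.

Request:
{"name": "arm_command", "arguments": {
  "series": [
    {"linear": [0, 0, 0], "twist": [0, 0, -7.1], "hand": 0},
    {"linear": [0, 0, 0], "twist": [0, 0, -7.1], "hand": 0},
    {"linear": [0, 0, 0], "twist": [0, 0, -7.1], "hand": 0},
    {"linear": [0, 0, 0], "twist": [0, 0, -7.1], "hand": 0},
    {"linear": [0, 0, 0], "twist": [0, 0, -7.1], "hand": 0},
    {"linear": [0, 0, 0], "twist": [0, 0, -7.1], "hand": 0},
    {"linear": [0, 0, 0], "twist": [0, 0, -7.1], "hand": 0},
    {"linear": [0, 0, 0], "twist": [0, 0, -7.1], "hand": 0}
  ]
}}

```text
t: 4.25
ee_pos: [0.4737, -0.113, 0.2022]
eef_rot: [-179.4, -0.6, 42.4]
wrist_force: [-0.2, 0.2, 0.4]
finger_gap: 1.002
```

Request:
{"name": "arm_command", "arguments": {
  "series": [
    {"linear": [0, 0, 0], "twist": [0, 0, -7.1], "hand": 0},
    {"linear": [0, 0, 0], "twist": [0, 0, -7.1], "hand": 0},
    {"linear": [0, 0, 0], "twist": [0, 0, -7.1], "hand": 0},
    {"linear": [0, 0, 0], "twist": [0, 0, -7.1], "hand": 0},
    {"linear": [0, 0, 0], "twist": [0, 0, -7.1], "hand": 0},
    {"linear": [0, 0, 0], "twist": [0, 0, -7.1], "hand": 0},
    {"linear": [0, 0, 0], "twist": [0, 0, -7.1], "hand": 0},
    {"linear": [0, 0, 0], "twist": [0, 0, -7.1], "hand": 0}
  ]
}}

```text
t: 4.92
ee_pos: [0.4664, -0.0993, 0.2054]
eef_rot: [179.4, -0.8, 99.7]
wrist_force: [-0.5, -0.2, -0.3]
finger_gap: 0.997
```

Request:
{"name": "arm_command", "arguments": {
  "series": [
    {"linear": [0, 0, 0], "twist": [0, 0, -7.1], "hand": 0},
    {"linear": [0, 0, 0], "twist": [0, 0, -7.1], "hand": 0},
    {"linear": [0, 0, 0], "twist": [0, 0, -7.1], "hand": 0},
    {"linear": [0, 0, 0], "twist": [0, 0, -7.1], "hand": 0},
    {"linear": [0, 0, 0], "twist": [0, 0, -7.1], "hand": 0},
    {"linear": [0, 0, 0], "twist": [0, 0, -7.1], "hand": 0},
    {"linear": [0, 0, 0], "twist": [0, 0, -7.1], "hand": 0}
  ]
}}

```text
t: 5.5
ee_pos: [0.4596, -0.0875, 0.2079]
eef_rot: [178.8, 0.2, 149.8]
wrist_force: [0.3, 0.6, -0.9]
finger_gap: 0.996
```

```bash
sed -i 's/yawh=-15.2/yawh=-15.1/; s/\.4925,-\.1213,0/.4920,-.1218,0/; s/^Dc=.*/Dc=np.array([.5920,.1533,.1174])/; s/^G=.*/G=T(np.diag([-1.,1,-1]),[0,0,.069])/' k.py
python3 - <<'E'
from k import *
st(); go(T(np.eye(3),[0,0,.1])@H0@G,'above'); go(H0@G,'grasp')
E
```

```text
t 5.5 pos [ 0.4596 -0.0875  0.2079] rot [178.76   0.21 149.79] F [ 0.3  0.6 -0.9] M [-0.01 -0.16 -0.03] gap 0.996 j [-20.  12. 105.   1.  62. -81.]
above lin mm [-45.1 -14.1  38.8] rot [  1.21   0.37 -15.11] rows>= 2.1
grasp lin mm [-44.7 -16.3 138.8] rot [  1.21   0.37 -15.11] rows>= 3.5
```

Request:
{"name": "arm_command", "arguments": {
  "series": [
    {"linear": [-0.015, -0.005, 0.01], "twist": [0.4, 0.1, -5], "hand": 0},
    {"linear": [-0.015, -0.004, 0.01], "twist": [0.4, 0.1, -5], "hand": 0},
    {"linear": [-0.015, -0.002, 0.01], "twist": [0.4, 0.1, -5], "hand": 0},
    {"linear": [0, 0, 0], "twist": [0, 0, 0], "hand": 0}
  ]
}}

```text
t: 5.83
ee_pos: [0.4933, -0.1099, 0.1798]
eef_rot: [180.0, 0.4, 166.2]
wrist_force: [0.8, -0.2, 0.2]
finger_gap: 1.002
```

```bash
python3 - <<'E'
from k import *
st(); go(T(np.eye(3),[0,0,.1])@H0@G,'above'); go(H0@G,'grasp')
E
```

```text
t 5.83 pos [ 0.4933 -0.1099  0.1798] rot [179.97   0.39 166.23] F [ 0.8 -0.2  0.2] M [ 0.07 -0.17 -0.04] gap 1.002 j [-20.  17. 103.   0.  60. -97.]
above lin mm [ -1.4 -11.9  10.8] rot [0.03 0.39 1.33] rows>= 0.4
grasp lin mm [ -0.8 -11.9 110.8] rot [0.03 0.39 1.33] rows>= 2.7
```

Request:
{"name": "arm_command", "arguments": {
  "series": [
    {"linear": [-0.001, -0.007, 0.012], "twist": [0, 0.3, 0.8], "hand": 0},
    {"linear": [0, -0.005, 0.018], "twist": [0, 0.1, 0.5], "hand": 0},
    {"linear": [0, 0, 0.02], "twist": [0, 0, 0], "hand": 0},
    {"linear": [0, 0, 0.015], "twist": [0, 0, 0], "hand": 0},
    {"linear": [0, 0, 0], "twist": [0, 0, 0], "hand": 0},
    {"linear": [0, 0, 0], "twist": [0, 0, 0], "hand": 0}
  ]
}}

```text
t: 6.33
ee_pos: [0.4862, -0.1172, 0.1138]
eef_rot: [179.9, 0.0, 164.1]
wrist_force: [1.0, -0.3, 0.1]
finger_gap: 1.001
```

```bash
python3 - <<'E'
from k import *
st(); go(H0@G,'grasp')
i,d,p=cam('wrist'); cv2.imwrite('pics/w3.png',i)
E
```

```text
t 6.33 pos [ 0.4862 -0.1172  0.1138] rot [1.7987e+02 3.0000e-02 1.6410e+02] F [ 1.  -0.3  0.1] M [ 0.02 -0.19 -0.02] gap 1.001 j [-22.  22. 107.   0.  51. -96.]
grasp lin mm [-6.8 -3.  44.8] rot [ 0.13  0.03 -0.8 ] rows>= 1.1
```

View pics/w3.png

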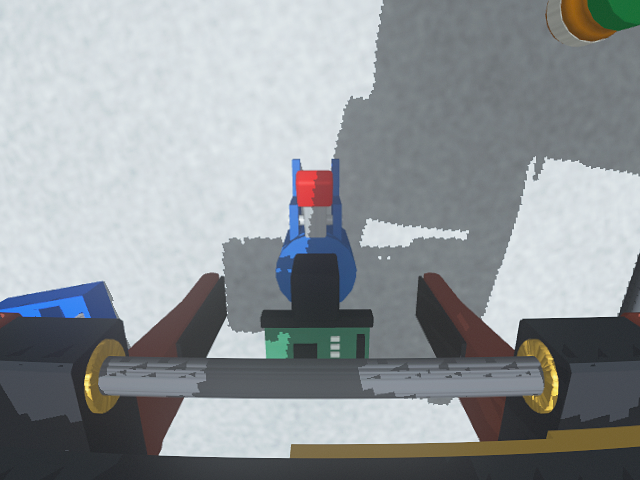

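The block is between the jaws at about (316,285). I'll correct the lateral offset and descend.

Request:
{"name": "arm_command", "arguments": {
  "series": [
    {"linear": [-0.004, -0.002, 0.006], "twist": [0, 0, -0.5], "hand": 0},
    {"linear": [-0.003, -0.001, 0.012], "twist": [0, 0, -0.3], "hand": 0},
    {"linear": [0, 0, 0.012], "twist": [0, 0, 0], "hand": 0},
    {"linear": [0, 0, 0.008], "twist": [0, 0, 0], "hand": 0},
    {"linear": [0, 0, 0], "twist": [0, 0, 0], "hand": 0},
    {"linear": [0, 0, 0], "twist": [0, 0, 0], "hand": 0}
  ]
}}

```text
t: 6.88
ee_pos: [0.4954, -0.1232, 0.0762]
eef_rot: [179.9, 0.5, 164.9]
wrist_force: [-0.9, 0.2, 0.1]
finger_gap: 0.997
```

```bash
python3 - <<'E'
from k import *
st(); go(H0@G,'grasp')
E
```

```text
t 6.88 pos [ 0.4954 -0.1232  0.0762] rot [179.91   0.47 164.9 ] F [-0.9  0.2  0.1] M [ 0.07 -0.17 -0.05] gap 0.997 j [-22.  26. 108.   0.  46. -97.]
grasp lin mm [3.7 0.5 7.2] rot [0.09 0.47 0.  ] rows>= 0.2
```

Request:
{"name": "arm_command", "arguments": {
  "series": [
    {"linear": [0.002, 0, 0.004], "twist": [0.1, 0.4, 0], "hand": 0},
    {"linear": [0.001, 0, 0.003], "twist": [0, 0, 0], "hand": 0},
    {"linear": [0, 0, 0], "twist": [0, 0, 0], "hand": 0}
  ]
}}

```text
t: 7.13
ee_pos: [0.4929, -0.1227, 0.0691]
eef_rot: [-180.0, 0.1, 164.9]
wrist_force: [-0.7, -0.7, -0.2]
finger_gap: 0.995
```

```bash
python3 - <<'E'
from k import *
st(); go(H0@G,'grasp')
E
```

```text
t 7.13 pos [ 0.4929 -0.1227  0.0691] rot [-1.7997e+02  9.0000e-02  1.6489e+02] F [-0.7 -0.7 -0.2] M [ 0.06 -0.14 -0.  ] gap 0.995 j [-22.  27. 108.  -0.  45. -97.]
grasp lin mm [1.1 0.6 0.1] rot [-0.03  0.09 -0.01] rows>= 0.0
```

Request:
{"name": "arm_command", "arguments": {
  "series": [
    {"linear": [0.001, 0, 0], "twist": [0, 0, 0], "hand": 1},
    {"linear": [0, 0, 0], "twist": [0, 0, 0], "hand": 1},
    {"linear": [0, 0, 0], "twist": [0, 0, 0], "hand": 1},
    {"linear": [0, 0, 0], "twist": [0, 0, 0], "hand": 1},
    {"linear": [0, 0, 0], "twist": [0, 0, 0], "hand": 1},
    {"linear": [0, 0, 0], "twist": [0, 0, 0], "hand": 1},
    {"linear": [0, 0, 0], "twist": [0, 0, 0], "hand": 1},
    {"linear": [0, 0, 0], "twist": [0, 0, 0], "hand": 1}
  ],
  "grip_force": 40
}}

```text
t: 7.8
ee_pos: [0.4925, -0.1225, 0.0701]
eef_rot: [-180.0, 0.2, 164.9]
wrist_force: [-0.3, 0.5, -0.3]
finger_gap: 0.433
```

```bash
python3 - <<'E'
from k import *
st(); go(H0@G,'grasp')
E
```

```text
t 7.8 pos [ 0.4925 -0.1225  0.0701] rot [-179.95    0.2   164.91] F [-0.3  0.5 -0.3] M [ 0.06 -0.14 -0.  ] gap 0.433 j [-22.  26. 108.  -0.  45. -97.]
grasp lin mm [0.7 0.6 1.1] rot [-0.05  0.2   0.01] rows>= 0.0
```

Request:
{"name": "arm_command", "arguments": {
  "series": [
    {"linear": [0, 0, 0], "twist": [0, 0, 0], "hand": 1},
    {"linear": [0, 0, 0], "twist": [0, 0, 0], "hand": 1},
    {"linear": [0, 0, 0], "twist": [0, 0, 0], "hand": 1},
    {"linear": [0, 0, 0], "twist": [0, 0, 0], "hand": 1},
    {"linear": [0, 0, 0], "twist": [0, 0, 0], "hand": 1},
    {"linear": [0, 0, 0], "twist": [0, 0, 0], "hand": 1}
  ]
}}

```text
t: 8.3
ee_pos: [0.4925, -0.1225, 0.0701]
eef_rot: [-180.0, 0.2, 164.9]
wrist_force: [0.7, -0.3, -0.2]
finger_gap: 0.27
```

```bash
python3 - <<'E'
from k import *
st(); go(H0@G,'grasp'); M,s=cur(); np.save('Mg.npy',M)
E
```

```text
t 8.3 pos [ 0.4925 -0.1225  0.0701] rot [-179.96    0.2   164.9 ] F [ 0.7 -0.3 -0.2] M [ 0.   -0.15  0.01] gap 0.27 j [-22.  26. 108.  -0.  45. -97.]
grasp lin mm [0.7 0.5 1.1] rot [-0.04  0.2   0.  ] rows>= 0.0
```

Request:
{"name": "arm_command", "arguments": {
  "series": [
    {"linear": [0, 0, -0.005], "twist": [0, 0, 0], "hand": 1},
    {"linear": [0, 0, -0.015], "twist": [0, 0, 0], "hand": 1},
    {"linear": [0, 0, -0.025], "twist": [0, 0, 0], "hand": 1},
    {"linear": [0, 0, -0.03], "twist": [0, 0, 0], "hand": 1},
    {"linear": [0, 0, -0.03], "twist": [0, 0, 0], "hand": 1},
    {"linear": [0, 0, -0.025], "twist": [0, 0, 0], "hand": 1},
    {"linear": [0, 0, -0.015], "twist": [0, 0, 0], "hand": 1},
    {"linear": [0, 0, 0], "twist": [0, 0, 0], "hand": 1}
  ]
}}

```text
t: 8.97
ee_pos: [0.4866, -0.1202, 0.2183]
eef_rot: [179.9, -0.7, 164.9]
wrist_force: [0.6, 0.1, -4.5]
finger_gap: 0.267
```

```bash
sed -i 's/^G=.*/G=T(np.diag([-1.,1,-1]),[.0007,0,.0701])/' k.py
python3 - <<'E'
from k import *
st(); M,s=cur(); V=home(.085)@G; go(V,'pre')
print(V[:3,3])
for r in path(M,V,16): print(r)
i,d,p=cam('wrist'); cv2.imwrite('pics/w4.png',i)
E
```

```text
t 8.97 pos [ 0.4866 -0.1202  0.2183] rot [179.95  -0.65 164.9 ] F [ 0.6  0.1 -4.5] M [ 0.02 -0.22 -0.01] gap 0.267 j [-22.  14. 100.  -0.  66. -97.]
pre lin mm [ 51.  301.4 -30. ] rot [  1.94 -32.7    6.71] rows>= 7.4
[0.51616202 0.18394053 0.2491811 ]
([0.0032, 0.0188, -0.0019], [0.12, -2.04, 0.42])
([0.0033, 0.0188, -0.002], [0.12, -2.04, 0.42])
([0.0033, 0.0188, -0.0022], [0.12, -2.04, 0.42])
([0.0034, 0.0188, -0.0023], [0.12, -2.04, 0.42])
([0.0034, 0.0187, -0.0025], [0.12, -2.04, 0.42])
([0.0035, 0.0187, -0.0027], [0.12, -2.04, 0.42])
([0.0035, 0.0187, -0.0028], [0.12, -2.04, 0.42])
([0.0035, 0.0186, -0.003], [0.12, -2.04, 0.42])
([0.0036, 0.0186, -0.0032], [0.12, -2.04, 0.42])
([0.0036, 0.0186, -0.0033], [0.12, -2.04, 0.42])
([0.0036, 0.0185, -0.0035], [0.12, -2.04, 0.42])
([0.0036, 0.0185, -0.0037], [0.12, -2.04, 0.42])
([0.0036, 0.0185, -0.0038], [0.12, -2.04, 0.42])
([0.0036, 0.0184, -0.004], [0.12, -2.04, 0.42])
([0.0036, 0.0184, -0.0042], [0.12, -2.04, 0.42])
([0.0036, 0.0184, -0.0043], [0.12, -2.04, 0.42])
```

View pics/w4.png

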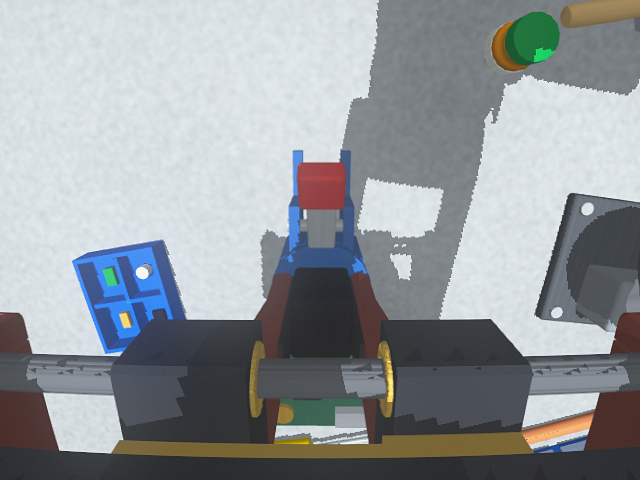

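Only the holder's weight shows on the wrist (F_z -4.5 N) and it hangs straight, with the red pad at (322,186). Now on to the pre-place pose.

Request:
{"name": "arm_command", "arguments": {
  "series": [
    {"linear": [0.003, 0.012, -0.003], "twist": [0.1, -1.5, 0.3], "hand": 1},
    {"linear": [0.003, 0.019, -0.003], "twist": [0.1, -2.0, 0.4], "hand": 1},
    {"linear": [0.0035, 0.019, -0.003], "twist": [0.1, -2.0, 0.4], "hand": 1},
    {"linear": [0.0035, 0.019, -0.003], "twist": [0.1, -2.0, 0.4], "hand": 1},
    {"linear": [0.0035, 0.019, -0.003], "twist": [0.1, -2.0, 0.4], "hand": 1},
    {"linear": [0.0035, 0.019, -0.003], "twist": [0.1, -2.0, 0.4], "hand": 1},
    {"linear": [0.0035, 0.019, -0.003], "twist": [0.1, -2.0, 0.4], "hand": 1},
    {"linear": [0.0035, 0.019, -0.003], "twist": [0.1, -2.0, 0.4], "hand": 1}
  ]
}}

```text
t: 9.68
ee_pos: [0.4911, 0.0299, 0.224]
eef_rot: [-179.5, 14.1, 161.3]
wrist_force: [0.5, 0.1, -4.0]
finger_gap: 0.267
```

```bash
python3 - <<'E'
from k import *
st(); M,s=cur(); V=home(.085)@G; go(V,'pre')
P=path(M,V,9)
for r in P[::4]: print(r)
E
```

```text
t 9.68 pos [0.4911 0.0299 0.224 ] rot [-179.45   14.09  161.3 ] F [ 0.5  0.1 -4. ] M [ 0.17  0.12 -0.03] gap 0.267 j [ -1.   7. 110.  -6.  49. -69.]
pre lin mm [ 18.8 153.6 -32.2] rot [  0.75 -17.97   3.13] rows>= 3.8
([0.0021, 0.0171, -0.0036], [0.08, -2.0, 0.35])
([0.002, 0.017, -0.004], [0.08, -2.0, 0.35])
([0.0018, 0.0169, -0.0043], [0.08, -2.0, 0.35])
```

Request:
{"name": "arm_command", "arguments": {
  "series": [
    {"linear": [0.002, 0.017, -0.004], "twist": [0.1, -2.0, 0.35], "hand": 1},
    {"linear": [0.002, 0.017, -0.004], "twist": [0.1, -2.0, 0.35], "hand": 1},
    {"linear": [0.002, 0.017, -0.004], "twist": [0.1, -2.0, 0.35], "hand": 1},
    {"linear": [0.002, 0.017, -0.004], "twist": [0.1, -2.0, 0.35], "hand": 1},
    {"linear": [0.002, 0.017, -0.004], "twist": [0.1, -2.0, 0.35], "hand": 1},
    {"linear": [0.002, 0.017, -0.004], "twist": [0.1, -2.0, 0.35], "hand": 1},
    {"linear": [0.002, 0.015, -0.004], "twist": [0.1, -2.0, 0.35], "hand": 1},
    {"linear": [0.001, 0.01, -0.003], "twist": [0.1, -1.5, 0.25], "hand": 1}
  ]
}}

```text
t: 10.35
ee_pos: [0.496, 0.164, 0.2288]
eef_rot: [-178.9, 28.6, 158.8]
wrist_force: [1.6, 0.0, -4.1]
finger_gap: 0.268
```

Request:
{"name": "arm_command", "arguments": {
  "series": [
    {"linear": [0, 0, 0], "twist": [0, 0, 0], "hand": 1},
    {"linear": [0, 0, 0], "twist": [0, 0, 0], "hand": 1}
  ]
}}

```text
t: 10.52
ee_pos: [0.4923, 0.1659, 0.2243]
eef_rot: [-178.6, 28.2, 159.2]
wrist_force: [-1.0, -0.1, -4.9]
finger_gap: 0.269
```

```bash
python3 - <<'E'
from k import *
st(); M,s=cur(); V=home(.085)@G; go(V,'pre')
E
```

```text
t 10.52 pos [0.4923 0.1659 0.2243] rot [-178.59   28.24  159.24] F [-1.  -0.1 -4.9] M [ 0.25  0.42 -0.01] gap 0.269 j [ 25.   9. 113. -32.  42. -23.]
pre lin mm [-25.8  25.  -15. ] rot [-0.78 -3.83  1.12] rows>= 0.9
```

Request:
{"name": "arm_command", "arguments": {
  "series": [
    {"linear": [-0.005, 0.005, -0.006], "twist": [-0.2, -1.0, 0.3], "hand": 1},
    {"linear": [-0.007, 0.007, -0.005], "twist": [-0.2, -1.0, 0.3], "hand": 1},
    {"linear": [-0.006, 0.006, -0.003], "twist": [-0.2, -1.0, 0.3], "hand": 1},
    {"linear": [-0.004, 0.004, -0.001], "twist": [-0.1, -0.6, 0.2], "hand": 1},
    {"linear": [0, 0, 0], "twist": [0, 0, 0], "hand": 1},
    {"linear": [0, 0, 0], "twist": [0, 0, 0], "hand": 1}
  ]
}}

```text
t: 11.02
ee_pos: [0.5117, 0.1798, 0.2473]
eef_rot: [-179.8, 31.8, 157.8]
wrist_force: [0.2, -0.3, -4.2]
finger_gap: 0.27
```

```bash
python3 - <<'E'
from k import *
st(); M,s=cur(); V=home(.085)@G; go(V,'pre')
E
```

```text
t 11.02 pos [0.5117 0.1798 0.2473] rot [-179.76   31.8   157.76] F [ 0.2 -0.3 -4.2] M [ 0.33  0.48 -0.03] gap 0.27 j [ 27.   9. 111. -36.  44. -17.]
pre lin mm [-3.1  5.5 -0.3] rot [-0.37 -0.28 -0.2 ] rows>= 0.2
```

Request:
{"name": "arm_command", "arguments": {
  "series": [
    {"linear": [-0.0015, 0.003, 0], "twist": [-0.2, -0.2, -0.1], "hand": 1},
    {"linear": [-0.001, 0.002, 0], "twist": [-0.1, -0.1, -0.1], "hand": 1},
    {"linear": [0, 0, 0], "twist": [0, 0, 0], "hand": 1},
    {"linear": [0, 0, 0], "twist": [0, 0, 0], "hand": 1}
  ]
}}

```text
t: 11.35
ee_pos: [0.5159, 0.1829, 0.2488]
eef_rot: [-179.9, 32.1, 157.9]
wrist_force: [-0.1, 0.2, -3.8]
finger_gap: 0.268
```

```bash
python3 - <<'E'
from k import *
st(); M,s=cur(); V=home(.085)@G; go(V,'pre')
for nme in ['wrist','scene']:
    i,d,p=cam(nme); M,s=cur(); cv2.imwrite(f'pics/{nme}5.png',i); np.savez(f'{nme}5.npz',i=i,d=d,M=M,**{k:np.array(v) for k,v in p.items()})
    if nme=='scene':
        x=i[120:340,300:500]; cv2.imwrite('pics/s5c.png',cv2.resize(x,None,fx=2.7,fy=2.7,interpolation=cv2.INTER_CUBIC))
E
```

```text
t 11.35 pos [0.5159 0.1829 0.2488] rot [-179.94   32.09  157.93] F [-0.1  0.2 -3.8] M [ 0.3   0.44 -0.  ] gap 0.268 j [ 28.  10. 111. -36.  44. -17.]
pre lin mm [-0.1  1.1 -0.5] rot [-0.1   0.01 -0.06] rows>= 0.0
```

View pics/wrist5.png

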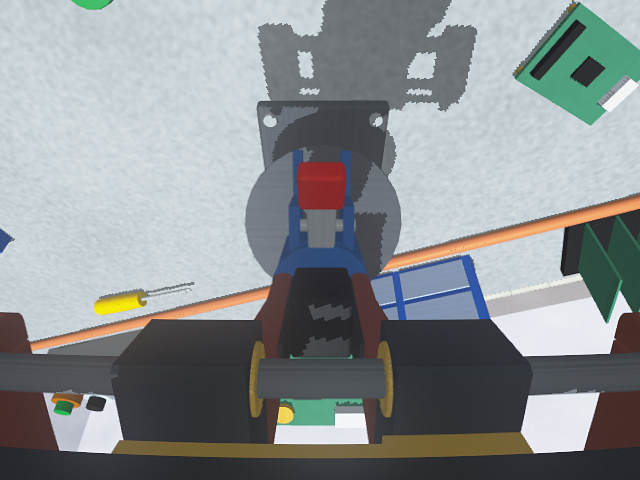

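View pics/s5c.png

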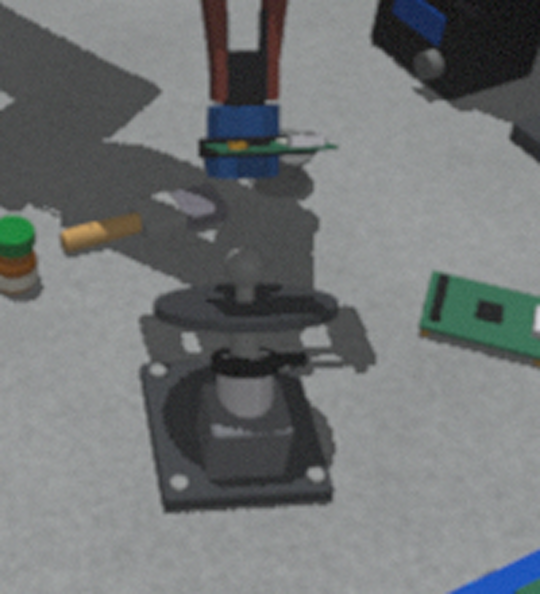

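The wrist view shows the holder lined up over the disc: pad at (322,186), disc centred near (323,218). The scene crop shows the cup above the ball. I'll check the in-hand tilt and offset by depth.

```bash
python3 - <<'E'
from k import *
from scipy.optimize import least_squares
def ld(f):
    z=np.load(f); p={k:z[k] for k in z.files if k not in ('i','d','M')}; return z['i'],cloud(z['d'],p),z['M'],p
for f in ['scene5.npz','wrist5.npz']:
    i,C,M,p=ld(f); hsv=cv2.cvtColor(i,cv2.COLOR_BGR2HSV); H,S,V=[hsv[...,k].astype(int) for k in range(3)]
    Hh=M@np.linalg.inv(G); L=(C-Hh[:3,3])@Hh[:3,:3]   # expected holder frame
    x,y,z=[L[...,k] for k in range(3)]
    print('==',f)
    g=(abs(x-.068)<.035)&(abs(y)<.045)&(z>.012)&(z<.04)
    gg=g&(H>50)&(H<95)&(S>60)
    P=L[gg]
    if len(P)>60:
        for _ in range(4):
            c=np.median(P,0); nn=np.linalg.svd(P-P.mean(0),full_matrices=False)[2][2]; nn*=np.sign(nn[2]); r=(P-P.mean(0))@nn; P=P[abs(r)<max(.0015,2*r.std())]
        print('green',len(P),'n',nn.round(3),'c',P.mean(0).round(4),'range',P.min(0).round(4),P.max(0).round(4), cv2.minAreaRect(P[:,:2].astype(np.float32)))
    b=(np.hypot(x,y)<.035)&(z>-.01)&(z<.055)&(H>98)&(H<128)&(S>90); P=L[b]
    if len(P)>30:
        print('cup',len(P),P.min(0).round(4),P.max(0).round(4))
        Q=P[(z[b]<.042)&(z[b]>.002)&(np.hypot(P[:,0],P[:,1])>.015)]
        if len(Q)>20:
            s=least_squares(lambda q:np.hypot(Q[:,0]-q[0],Q[:,1]-q[1])-.0235,[0,0],loss='soft_l1',f_scale=.001); print('cyl',s.x.round(4),len(Q))
        rim=P[abs(P[:,2]-.045)<.003]; print('rim',len(rim), np.median(rim[:,2]) if len(rim) else 0)
        rr=rim[np.hypot(rim[:,0],rim[:,1])>.0205]
    r=(abs(x+.05)<.02)&(abs(y)<.02)&(z>.05)&(z<.09)&((H<8)|(H>172))&(S>100); P=L[r]
    if len(P)>10: print('red',len(P),P.mean(0).round(4),P.min(0).round(4),P.max(0).round(4))
    # disc and feet
    W=home(0); D=(C-W[:3,3])@W[:3,:3]
    dd=(np.hypot(D[...,0],D[...,1])<.066)&(abs(D[...,2])<.006)&(V<160); Q=D[dd]; print('disc',len(Q),Q.mean(0).round(4),Q.min(0).round(4),Q.max(0).round(4),np.median(Q[:,2]).round(4))
    f=(x<-.03)&(x>-.07)&(abs(abs(y)-.0125)<.006)&(z>0)&(z<.015)&(H>98)&(H<128)&(S>80); P=L[f]
    if len(P)>10: print('feet',len(P),'x',P[:,0].min().round(4),'y',[ (np.percentile(P[P[:,1]*sg>0][:,1],[2,50,98]).round(4)) for sg in (-1,1) if (P[:,1]*sg>0).any()],'z',np.median(P[:,2]).round(4))
E
```

```text
== scene5.npz
green 107 n [-0.104  0.04   0.994] c [ 0.0745 -0.0072  0.0214] range [ 0.0421 -0.035   0.0158] [0.0971 0.0354 0.0241] ((0.06954187154769897, 6.427615880966187e-05), (0.0697861909866333, 0.05497143045067787), 88.8558120727539)
cup 493 [-0.0025 -0.0239 -0.0008] [0.026  0.0202 0.0442]
cyl [-0.0003  0.0004] 406
rim 40 0.04322077914646162
disc 916 [ 0.0157 -0.0026 -0.0013] [-0.0559 -0.0612 -0.006 ] [0.0638 0.0618 0.0057] -0.001
== wrist5.npz
green 1470 n [ 0.007 -0.002  1.   ] c [ 0.0818 -0.0023  0.025 ] range [ 0.0465 -0.0261  0.0236] [0.0947 0.0235 0.0265] ((0.07064183056354523, -0.0013438351452350616), (0.04810411483049393, 0.04970218986272812), 0.25863951444625854)
cup 2829 [-0.0335 -0.0212  0.002 ] [-0.0073  0.0219  0.0528]
cyl [-0.0034 -0.0006] 1075
rim 1726 0.04527591076042866
red 2149 [-0.0532 -0.0002  0.0679] [-0.0615 -0.0089  0.0603] [-0.0431  0.0088  0.0729]
disc 8985 [-0.0127  0.0015  0.0001] [-0.062  -0.0616 -0.0055] [0.0468 0.0612 0.0026] 0.0001
feet 549 x -0.0625 y [array([-0.0149, -0.0136, -0.0102]), array([0.0098, 0.0132, 0.0148])] z 0.0085
```

In-hand tilt is under 0.5° and the offset is about 0.5 mm, so it should fit. Descending in stages.

Request:
{"name": "arm_command", "arguments": {
  "series": [
    {"linear": [0, 0.001, 0.008], "twist": [-0.1, 0, -0.1], "hand": 1},
    {"linear": [0, 0, 0.01], "twist": [0, 0, 0], "hand": 1},
    {"linear": [0, 0, 0.01], "twist": [0, 0, 0], "hand": 1},
    {"linear": [0, 0, 0.007], "twist": [0, 0, 0], "hand": 1},
    {"linear": [0, 0, 0], "twist": [0, 0, 0], "hand": 1},
    {"linear": [0, 0, 0], "twist": [0, 0, 0], "hand": 1}
  ]
}}

```text
t: 11.95
ee_pos: [0.535, 0.1757, 0.2145]
eef_rot: [-179.9, 32.0, 158.1]
wrist_force: [-0.0, -1.4, -3.9]
finger_gap: 0.274
```

```bash
python3 - <<'E'
from k import *
st(); go(home(.0)@G,'home')
E
```

```text
t 11.95 pos [0.535  0.1757 0.2145] rot [-179.88   32.    158.11] F [-0.  -1.4 -3.9] M [0.32 0.43 0.02] gap 0.274 j [ 25.  13. 112. -39.  39. -15.]
home lin mm [-1.1  0.7 44.7] rot [-0.06 -0.09  0.09] rows>= 1.1
```

Request:
{"name": "arm_command", "arguments": {
  "series": [
    {"linear": [-0.001, 0.0005, 0.001], "twist": [0, -0.1, 0.1], "hand": 1},
    {"linear": [0, 0, 0], "twist": [0, 0, 0], "hand": 1}
  ]
}}

```text
t: 12.12
ee_pos: [0.5365, 0.1752, 0.2135]
eef_rot: [-179.9, 32.1, 158.0]
wrist_force: [-0.1, 0.1, -4.3]
finger_gap: 0.27
```

```bash
python3 - <<'E'
from k import *
st(); go(home(.0)@G,'home')
E
```

```text
t 12.12 pos [0.5365 0.1752 0.2135] rot [-179.88   32.06  157.99] F [-0.1  0.1 -4.3] M [0.28 0.49 0.05] gap 0.27 j [ 25.  14. 112. -39.  39. -15.]
home lin mm [-0.3  0.5 43. ] rot [-0.12 -0.03 -0.01] rows>= 1.0
```

Request:
{"name": "arm_command", "arguments": {
  "series": [
    {"linear": [-0.0005, 0.0005, 0.003], "twist": [-0.1, 0, 0], "hand": 1},
    {"linear": [0, 0, 0.003], "twist": [0, 0, 0], "hand": 1},
    {"linear": [0, 0, 0.003], "twist": [0, 0, 0], "hand": 1},
    {"linear": [0, 0, 0], "twist": [0, 0, 0], "hand": 1}
  ]
}}

```text
t: 12.45
ee_pos: [0.5423, 0.1742, 0.2065]
eef_rot: [179.9, 32.1, 158.0]
wrist_force: [0.2, 0.5, -3.6]
finger_gap: 0.27
```

```bash
python3 - <<'E'
from k import *
st(); go(home(.0)@G,'home')
E
```

```text
t 12.45 pos [0.5423 0.1742 0.2065] rot [179.9   32.14 157.97] F [ 0.2  0.5 -3.6] M [ 0.27  0.45 -0.03] gap 0.27 j [ 25.  14. 112. -40.  37. -14.]
home lin mm [ 1.  -0.8 34. ] rot [ 0.09  0.06 -0.03] rows>= 0.8
```

Request:
{"name": "arm_command", "arguments": {
  "series": [
    {"linear": [0.0006, -0.0005, 0], "twist": [0.1, 0, 0], "hand": 1},
    {"linear": [0, 0, 0], "twist": [0, 0, 0], "hand": 1}
  ]
}}

```text
t: 12.62
ee_pos: [0.5417, 0.1738, 0.2061]
eef_rot: [-180.0, 32.1, 158.0]
wrist_force: [0.1, -0.8, -5.0]
finger_gap: 0.272
```

```bash
python3 - <<'E'
from k import *
st(); go(home(.0)@G,'home')
E
```

```text
t 12.62 pos [0.5417 0.1738 0.2061] rot [-179.99   32.14  157.97] F [ 0.1 -0.8 -5. ] M [ 0.29  0.44 -0.03] gap 0.272 j [ 25.  14. 112. -40.  37. -14.]
home lin mm [ 0.4 -0.2 33.9] rot [-0.03  0.06 -0.03] rows>= 0.8
```

Well aligned. Continue with 3 mm steps.

Request:
{"name": "arm_command", "arguments": {
  "series": [
    {"linear": [0.0002, 0, 0.003], "twist": [0, 0, 0], "hand": 1},
    {"linear": [0, 0, 0.003], "twist": [0, 0, 0], "hand": 1},
    {"linear": [0, 0, 0.003], "twist": [0, 0, 0], "hand": 1},
    {"linear": [0, 0, 0], "twist": [0, 0, 0], "hand": 1}
  ]
}}

```text
t: 12.95
ee_pos: [0.5464, 0.1722, 0.1981]
eef_rot: [180.0, 32.2, 158.0]
wrist_force: [0.5, 0.6, -3.7]
finger_gap: 0.266
```

```bash
python3 - <<'E'
from k import *
st(); go(home(.0)@G,'home')
E
```

```text
t 12.95 pos [0.5464 0.1722 0.1981] rot [179.97  32.18 157.97] F [ 0.5  0.6 -3.7] M [ 0.29  0.48 -0.01] gap 0.266 j [ 24.  15. 112. -41.  36. -13.]
home lin mm [ 0.4 -0.5 24.5] rot [ 0.02  0.09 -0.03] rows>= 0.6
```

Request:
{"name": "arm_command", "arguments": {
  "series": [
    {"linear": [0.0003, -0.0003, 0.003], "twist": [0, 0.1, 0], "hand": 1},
    {"linear": [0, 0, 0.003], "twist": [0, 0, 0], "hand": 1},
    {"linear": [0, 0, 0.003], "twist": [0, 0, 0], "hand": 1},
    {"linear": [0, 0, 0], "twist": [0, 0, 0], "hand": 1}
  ]
}}

```text
t: 13.28
ee_pos: [0.5511, 0.17, 0.1893]
eef_rot: [180.0, 32.1, 158.0]
wrist_force: [0.2, -0.6, -4.0]
finger_gap: 0.272
```

```bash
python3 - <<'E'
from k import *
st(); go(home(.0)@G,'home')
E
```

```text
t 13.28 pos [0.5511 0.17   0.1893] rot [179.98  32.06 157.97] F [ 0.2 -0.6 -4. ] M [0.27 0.47 0.  ] gap 0.272 j [ 24.  16. 112. -42.  35. -13.]
home lin mm [ 0.  -0.1 14.3] rot [ 0.   -0.03 -0.02] rows>= 0.3
```

Ball inside, no contact force. Nearly there.

Request:
{"name": "arm_command", "arguments": {
  "series": [
    {"linear": [0, 0, 0.003], "twist": [0, 0, 0], "hand": 1},
    {"linear": [0, 0, 0.003], "twist": [0, 0, 0], "hand": 1},
    {"linear": [0, 0, 0.002], "twist": [0, 0, 0], "hand": 1},
    {"linear": [0, 0, 0], "twist": [0, 0, 0], "hand": 1}
  ]
}}

```text
t: 13.62
ee_pos: [0.5555, 0.1682, 0.1816]
eef_rot: [180.0, 32.1, 158.0]
wrist_force: [0.4, 0.4, -3.6]
finger_gap: 0.271
```

```bash
python3 - <<'E'
from k import *
st(); go(home(.0)@G,'home')
E
```

```text
t 13.62 pos [0.5555 0.1682 0.1816] rot [179.99  32.05 157.98] F [ 0.4  0.4 -3.6] M [0.28 0.53 0.02] gap 0.271 j [ 23.  17. 113. -43.  34. -12.]
home lin mm [ 0.  -0.1  5.2] rot [ 0.   -0.03 -0.02] rows>= 0.1
```

Request:
{"name": "arm_command", "arguments": {
  "series": [
    {"linear": [0, 0, 0.0015], "twist": [0, 0, 0], "hand": 1},
    {"linear": [0, 0, 0.001], "twist": [0, 0, 0], "hand": 1},
    {"linear": [0, 0, 0.001], "twist": [0, 0, 0], "hand": 1},
    {"linear": [0, 0, 0], "twist": [0, 0, 0], "hand": 1}
  ]
}}

```text
t: 13.95
ee_pos: [0.5576, 0.1674, 0.1783]
eef_rot: [180.0, 32.1, 158.0]
wrist_force: [0.7, -0.2, -3.6]
finger_gap: 0.271
```

```bash
python3 - <<'E'
from k import *
st(); go(home(.0)@G,'home')
E
```

```text
t 13.95 pos [0.5576 0.1674 0.1783] rot [179.98  32.06 157.98] F [ 0.7 -0.2 -3.6] M [ 0.26  0.46 -0.02] gap 0.271 j [ 23.  18. 113. -43.  34. -12.]
home lin mm [ 0.1 -0.2  1.3] rot [ 0.   -0.03 -0.02] rows>= 0.0
```

Request:
{"name": "arm_command", "arguments": {
  "series": [
    {"linear": [0, 0, 0.0006], "twist": [0, 0, 0], "hand": 1},
    {"linear": [0, 0, 0.0005], "twist": [0, 0, 0], "hand": 1},
    {"linear": [0, 0, 0], "twist": [0, 0, 0], "hand": 1}
  ]
}}

```text
t: 14.2
ee_pos: [0.5582, 0.1672, 0.1774]
eef_rot: [180.0, 32.1, 158.0]
wrist_force: [0.5, -0.2, -4.2]
finger_gap: 0.266
```

Request:
{"name": "arm_command", "arguments": {
  "series": [
    {"linear": [0, 0, 0.0005], "twist": [0, 0, 0], "hand": 1},
    {"linear": [0, 0, 0], "twist": [0, 0, 0], "hand": 1}
  ]
}}

```text
t: 14.37
ee_pos: [0.5583, 0.1673, 0.1773]
eef_rot: [180.0, 32.1, 158.0]
wrist_force: [0.2, -0.5, -3.7]
finger_gap: 0.273
```

```bash
python3 - <<'E'
from k import *
st(); go(home(.0)@G,'home')
E
```

```text
t 14.37 pos [0.5583 0.1673 0.1773] rot [179.95  32.08 157.97] F [ 0.2 -0.5 -3.7] M [0.25 0.42 0.01] gap 0.273 j [ 23.  18. 113. -43.  33. -11.]
home lin mm [ 0.2 -0.3  0.1] rot [ 0.03 -0.   -0.03] rows>= 0.0
```

Request:
{"name": "arm_command", "arguments": {
  "series": [
    {"linear": [0, 0, 0.001], "twist": [0, 0, 0], "hand": 1},
    {"linear": [0, 0, 0], "twist": [0, 0, 0], "hand": 1}
  ]
}}

```text
t: 14.53
ee_pos: [0.5582, 0.1674, 0.1775]
eef_rot: [179.9, 32.1, 157.9]
wrist_force: [0.0, 0.4, -5.0]
finger_gap: 0.273
```

```bash
python3 - <<'E'
from k import *
s=st(); go(home(.0)@G,'home'); print('Fn',s['wrist_force']@n)
E
```

```text
t 14.53 pos [0.5582 0.1674 0.1775] rot [179.9   32.12 157.95] F [ 0.   0.4 -5. ] M [0.28 0.5  0.07] gap 0.273 j [ 23.  18. 113. -43.  33. -11.]
home lin mm [ 0.2 -0.4  0.2] rot [ 0.07  0.04 -0.05] rows>= 0.0
Fn -4.156415971090445
```

Request:
{"name": "arm_command", "arguments": {
  "series": [
    {"linear": [0, -0.0002, 0.001], "twist": [0, 0, 0], "hand": 1},
    {"linear": [0, 0, 0.001], "twist": [0, 0, 0], "hand": 1}
  ]
}}

```text
t: 14.7
ee_pos: [0.5586, 0.1674, 0.1772]
eef_rot: [179.8, 32.2, 157.9]
wrist_force: [-16.4, 4.6, 14.6]
finger_gap: 0.275
```

```bash
python3 - <<'E'
from k import *
s=st(); go(home(.0)@G,'home'); print('Fn',s['wrist_force']@n)
E
```

```text
t 14.7 pos [0.5586 0.1674 0.1772] rot [179.81  32.19 157.91] F [-16.4   4.6  14.6] M [-0.04  1.23 -0.41] gap 0.275 j [ 23.  18. 113. -43.  33. -11.]
home lin mm [ 0.3 -0.6 -0.2] rot [ 0.14  0.1  -0.08] rows>= 0.0
Fn 21.35322684075628
```

Contact is firm along the post axis, right at the predicted home height. Relaxing the push.

Request:
{"name": "arm_command", "arguments": {
  "series": [
    {"linear": [0, 0, 0], "twist": [0, 0, 0], "hand": 1},
    {"linear": [0, 0, 0], "twist": [0, 0, 0], "hand": 1}
  ]
}}

```text
t: 14.87
ee_pos: [0.5584, 0.1676, 0.1776]
eef_rot: [179.8, 32.2, 157.9]
wrist_force: [0.2, -0.0, -4.8]
finger_gap: 0.267
```

```bash
python3 - <<'E'
from k import *
s=st(); go(home(.0)@G,'home'); print('Fn',s['wrist_force']@n)
i,d,p=cam('wrist'); cv2.imwrite('pics/w6.png',i)
i,d,p=cam('scene'); x=i[120:340,300:500]; cv2.imwrite('pics/s6c.png',cv2.resize(x,None,fx=2.7,fy=2.7,interpolation=cv2.INTER_CUBIC)); s=st()
E
```

```text
t 14.87 pos [0.5584 0.1676 0.1776] rot [179.78  32.22 157.92] F [ 0.2 -0.  -4.8] M [0.26 0.45 0.03] gap 0.267 j [ 23.  18. 113. -43.  33. -11.]
home lin mm [ 0.3 -0.7  0.3] rot [ 0.18  0.13 -0.07] rows>= 0.0
Fn -4.207861648939685
t 14.97 pos [0.5585 0.1675 0.1774] rot [179.79  32.21 157.92] F [-0.1  0.7 -4.4] M [ 0.29  0.46 -0.08] gap 0.271 j [ 23.  18. 113. -43.  33. -11.]
```

View pics/w6.png

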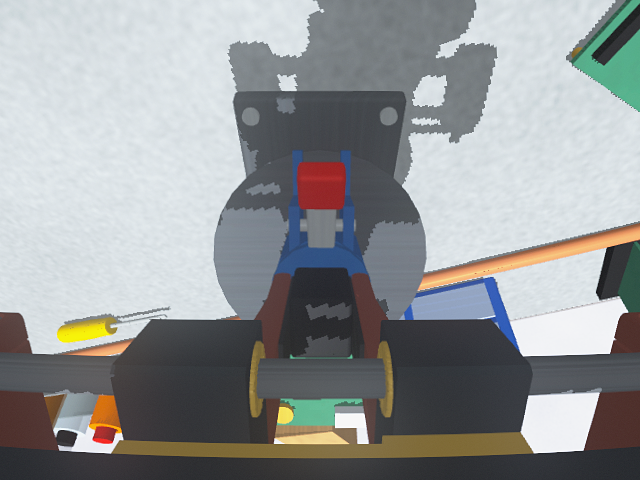

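View pics/s6c.png

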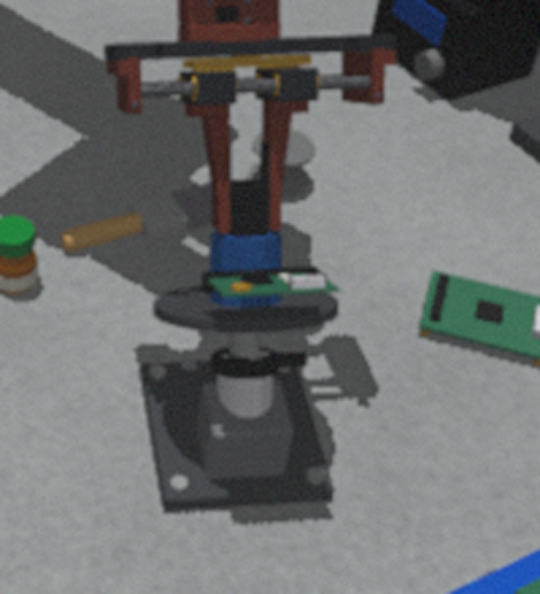

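The holder is seated. Now release with the slightest downward bias.

Request:
{"name": "arm_command", "arguments": {
  "series": [
    {"linear": [0, 0, 0.0008], "twist": [0, 0, 0], "hand": 1},
    {"linear": [0, 0, 0.0005], "twist": [0, 0, 0], "hand": 0.4},
    {"linear": [0, 0, 0], "twist": [0, 0, 0], "hand": 0.4},
    {"linear": [0, 0, 0], "twist": [0, 0, 0], "hand": 0.4},
    {"linear": [0, 0, 0], "twist": [0, 0, 0], "hand": 0.4},
    {"linear": [0, 0, 0], "twist": [0, 0, 0], "hand": 0.4}
  ]
}}

```text
t: 15.47
ee_pos: [0.5622, 0.1683, 0.179]
eef_rot: [179.5, 32.5, 157.9]
wrist_force: [0.0, -0.5, -0.3]
finger_gap: 0.59
```

```bash
python3 - <<'E'
from k import *
s=st(); go(home(.0)@G,'home'); print('Fn',s['wrist_force']@n)
i,d,p=cam('wrist'); M,_=cur(); cv2.imwrite('pics/w7.png',i); np.savez('wrist7.npz',i=i,d=d,M=M,**{k:np.array(v) for k,v in p.items()})
E
```

```text
t 15.47 pos [0.5622 0.1683 0.179 ] rot [179.55  32.5  157.86] F [ 0.  -0.5 -0.3] M [ 0.15  0.08 -0.03] gap 0.59 j [ 23.  18. 112. -44.  33. -11.]
home lin mm [ 3.8 -2.8 -0.3] rot [ 0.38  0.41 -0.12] rows>= 0.1
Fn -0.3979509274350075
```

View pics/w7.png

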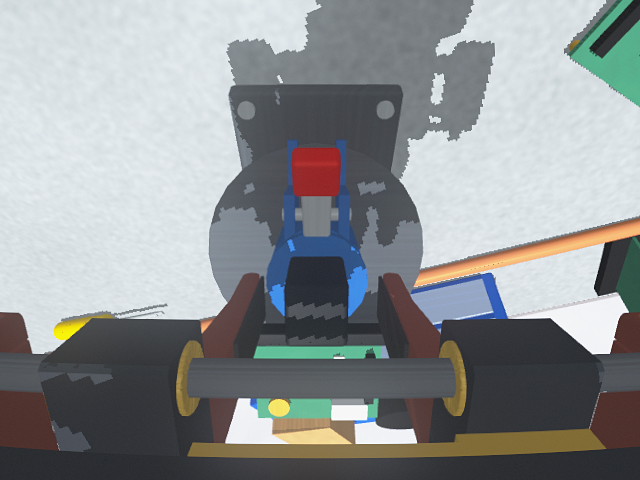

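Released: the holder stays put, with F about 0. I'll retreat along the tool axis, close the fingers, and plan the lever press.

Request:
{"name": "arm_command", "arguments": {
  "series": [
    {"linear": [0, 0, -0.01], "twist": [0, 0, 0], "hand": 0.4},
    {"linear": [0, 0, -0.015], "twist": [0, 0, 0], "hand": 0.4},
    {"linear": [0, 0, -0.02], "twist": [0, 0, 0], "hand": 0.4},
    {"linear": [0, 0, -0.02], "twist": [0, 0, 0], "hand": 0.4},
    {"linear": [0, 0, -0.01], "twist": [0, 0, 0], "hand": 0.4},
    {"linear": [0, 0, 0], "twist": [0, 0, 0], "hand": 1},
    {"linear": [0, 0, 0], "twist": [0, 0, 0], "hand": 1}
  ],
  "grip_force": 20
}}

```text
t: 16.1
ee_pos: [0.522, 0.1837, 0.2463]
eef_rot: [179.6, 32.4, 157.9]
wrist_force: [-0.1, 0.3, -0.7]
finger_gap: 0.485
```

```bash
cat >> k.py <<'E'
def press(th,back=0.0,dx=0.0):
    """TCP pose with tip face on pad face at lever angle th"""
    a=Ro.from_euler('y',-(th-.75)) # rotate pad rel from down state
    r=np.array([-.036,0,.015]); c,s=np.cos(th-.75),np.sin(th-.75)
    # lever down = moves -x,-z ; rotation in xz plane: from down (th=.75) to up (th=0)
    rot=lambda v:np.array([v[0]*np.cos(th-.75)-v[2]*np.sin(th-.75),0,v[0]*np.sin(th-.75)+v[2]*np.cos(th-.75)])
    f=np.array([-.029,0,.033])+rot(r); nr=rot(np.array([0,0,1.]))
    d=-nr; x=np.cross([0,1,0],d); tcp=f+nr*(back+.022)+dx*x
    return home(0)@T(np.c_[x,[0,1,0],d],tcp), f, nr
E
python3 - <<'E'
from k import *
for t in (0,.12,.75): print(t,press(t)[1:],press(t)[0][:3,3])
st(); 
i,d,p=cam('wrist'); M,_=cur(); cv2.imwrite('pics/w8.png',i); np.savez('wrist8.npz',i=i,d=d,M=M,**{k:np.array(v) for k,v in p.items()})
Hh=home(0); C=cloud(d,p); L=(C-Hh[:3,3])@Hh[:3,:3]; hsv=cv2.cvtColor(i,cv2.COLOR_BGR2HSV); H,S,V=[hsv[...,k].astype(int) for k in range(3)]
x,y,z=[L[...,k] for k in range(3)]
t=(abs(x)<.02)&(abs(y)<.02)&(z>.075)&(z<.085)&(V<130); P=L[t]; print('top',len(P),np.median(P[:,2]),cv2.minAreaRect(P[:,:2].astype(np.float32)),np.linalg.svd(P-P.mean(0),full_matrices=False)[2][2])
r=(abs(x+.05)<.025)&(abs(y)<.02)&(z>.04)&(z<.09)&((H<8)|(H>172))&(S>100); P=L[r]; print('red',len(P),P.mean(0).round(4),P.min(0).round(4),P.max(0).round(4))
f=(x<-.03)&(x>-.07)&(abs(abs(y)-.0125)<.006)&(z>-.003)&(z<.015)&(H>98)&(H<128)&(S>80); P=L[f]; print('feet',P[:,0].min(),np.median(P[:,2]))
M,_=cur(); V=press(.1,.03)[0]; go(V)
for r in path(M,V,10)[::3]: print(r)
E
```

```text
0 (array([-0.04511622,  0.        ,  0.06851433]), array([0.68163876, 0.        , 0.73168887])) [0.52666699 0.17969625 0.1730881 ]
0.12 (array([-0.04925182,  0.        ,  0.06632962]), array([0.58914476, 0.        , 0.80802751])) [0.52206855 0.18155414 0.16938235]
0.75 (array([-0.065,  0.   ,  0.048]), array([0., 0., 1.])) [0.50646301 0.18785919 0.14218075]
t 16.1 pos [0.522  0.1837 0.2463] rot [179.55  32.4  157.86] F [-0.1  0.3 -0.7] M [ 0.16  0.14 -0.03] gap 0.485 j [ 27.  10. 111. -36.  42. -17.]
top 1790 0.07997229847072199 ((-0.00229668989777565, 0.0006772801280021667), (0.023381832987070084, 0.025872519239783287), 89.41414642333984) [-0.02930874  0.00610318  0.99955177]
red 951 [-0.0542  0.0008  0.0677] [-0.0626 -0.0079  0.0598] [-0.0443  0.0095  0.0725]
feet -0.06360532984379286 0.008123634341047464
 lin mm [21.2 -2.2 41.2] rot [ 0.39 37.56 -0.  ] rows>= 5.2
([0.0021, -0.0002, 0.0041], [0.04, 3.76, -0.0])
([0.0013, -0.0002, 0.0045], [0.04, 3.76, -0.0])
([0.0004, -0.0002, 0.0046], [0.04, 3.76, -0.0])
([-0.0005, -0.0002, 0.0046], [0.04, 3.76, -0.0])
```

View pics/w8.png

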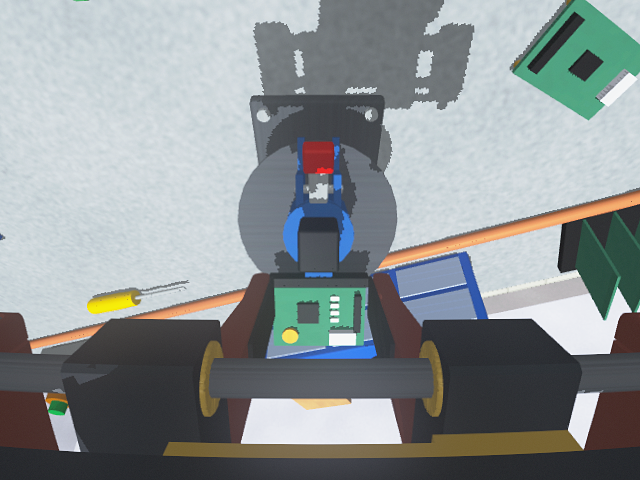

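```bash
python3 - <<'E'
from k import *
z0=np.load('wrist8.npz'); p={k:z0[k] for k in z0.files if k not in ('i','d','M')}; i=z0['i']; C=cloud(z0['d'],p)
Hh=home(0); L=(C-Hh[:3,3])@Hh[:3,:3]; hsv=cv2.cvtColor(i,cv2.COLOR_BGR2HSV); H,S,V=[hsv[...,k].astype(int) for k in range(3)]
x,y,z=[L[...,k] for k in range(3)]
def pl(m,name):
    P=L[m]
    for _ in range(4):
        c=P.mean(0); nn=np.linalg.svd(P-c,full_matrices=False)[2][2]; nn*=np.sign(nn[2]); r=(P-c)@nn; P=P[abs(r)<max(.0006,2*r.std())]
    print(name,len(P),nn.round(4),c.round(4),P.min(0).round(4),P.max(0).round(4))
pl((x>.035)&(x<.1)&(abs(y)<.03)&(z>.01)&(z<.04)&(H>50)&(H<95)&(S>60),'board')
pl((abs(x)<.02)&(abs(y)<.012)&(z>.077)&(z<.083)&(V<130),'top')
pl((np.hypot(x,y)<.06)&(np.hypot(x,y)>.03)&(abs(z)<.004),'disc')
pl((np.hypot(x,y)<.026)&(np.hypot(x,y)>.014)&(abs(z-.045)<.004)&(H>98)&(H<128)&(S>80),'rim')
for sx in (-.03,-.04,-.05,-.06):
    m=(abs(x-sx)<.004)&(abs(abs(y)-.0125)<.004)&(z>.003)&(z<.014)&(H>98)&(H<128)&(S>80); print(sx,m.sum(),np.median(z[m]).round(4))
E
```

```text
board 2841 [-5.e-04  3.e-04  1.e+00] [ 0.0655 -0.0018  0.0252] [ 0.0436 -0.03    0.0241] [0.0935 0.0299 0.0262]
top 1496 [-0.0065  0.0024  1.    ] [-0.0026  0.0005  0.08  ] [-0.0152 -0.011   0.0789] [0.0103 0.012  0.0811]
disc 8554 [1.3e-03 3.0e-04 1.0e+00] [-0.007  -0.0004  0.0001] [-0.0577 -0.06   -0.001 ] [0.044  0.0599 0.0013]
rim 1531 [ 4.0e-04 -2.2e-03  1.0e+00] [-0.008   0.0007  0.0451] [-0.0241 -0.0226  0.044 ] [0.0162 0.0238 0.0462]
-0.03 5 0.0085
-0.04 61 0.0083
-0.05 111 0.0082
-0.06 136 0.0081
```

Flat and seated: board, rim and disc are parallel within 0.1°, rim height 45.1 mm, just slid 2 mm within its play. Planning the press with a slightly slimmer tilt.

```bash
cat >> k.py <<'E'
Hs=home(0)@T(np.eye(3),[-.0018,.0006,0])
def press(th,back=0.0,tilt=None):
    if tilt is None: tilt=np.degrees(.75-th)-10
    f=np.array([-.029,0,.033])+np.array([-.036*np.cos(th-.75)-.015*np.sin(th-.75),0,-.036*np.sin(th-.75)+.015*np.cos(th-.75)])
    t=np.radians(tilt); d=np.array([-np.sin(t),0,-np.cos(t)]); x=np.cross([0,1,0],d)
    return Hs@T(np.c_[x,[0,1,0],d],f-d*(back+.022))
def rel(M): # tip in holder frame
    D=np.linalg.inv(Hs)@M; tip=D[:3,3]+.022*D[:3,2]; print('tip in holder mm',(tip*1e3).round(1),'tilt',np.degrees(np.arctan2(-D[0,2],-D[2,2])).round(1))
E
python3 - <<'E'
from k import *
M,_=cur(); rel(M); V=press(.12,.03); rel(V); go(V)
for r in path(M,V,8): print(r)
E
```

```text
tip in holder mm [  5.8   1.5 127.5] tilt -0.3
tip in holder mm [-36.1  -0.   93.3] tilt 26.1
 lin mm [32.2 -1.6 36.3] rot [ 0.39 26.41 -0.04] rows>= 3.7
([0.004, -0.0002, 0.0045], [0.05, 3.3, -0.0])
([0.0038, -0.0002, 0.0048], [0.05, 3.3, -0.0])
([0.0035, -0.0002, 0.005], [0.05, 3.3, -0.0])
([0.0032, -0.0002, 0.0052], [0.05, 3.3, -0.0])
([0.0029, -0.0002, 0.0053], [0.05, 3.3, -0.0])
([0.0026, -0.0002, 0.0055], [0.05, 3.3, -0.0])
([0.0023, -0.0002, 0.0056], [0.05, 3.3, -0.0])
([0.0019, -0.0002, 0.0058], [0.05, 3.3, -0.0])
```

Request:
{"name": "arm_command", "arguments": {
  "series": [
    {"linear": [0.005, 0, 0.003], "twist": [0, 3.3, 0], "hand": 1},
    {"linear": [0.005, 0, 0.003], "twist": [0, 3.3, 0], "hand": 1},
    {"linear": [0.004, 0, 0.004], "twist": [0, 3.3, 0], "hand": 1},
    {"linear": [0.004, 0, 0.004], "twist": [0, 3.3, 0], "hand": 1},
    {"linear": [0.003, 0, 0.004], "twist": [0, 3.3, 0], "hand": 1},
    {"linear": [0.002, -0.001, 0.005], "twist": [0, 3.3, 0], "hand": 1},
    {"linear": [0.001, -0.001, 0.005], "twist": [0, 3.3, 0], "hand": 1},
    {"linear": [0, 0, 0], "twist": [0, 0, 0], "hand": 1}
  ]
}}

```text
t: 16.82
ee_pos: [0.5087, 0.1846, 0.2012]
eef_rot: [179.9, 7.8, 158.2]
wrist_force: [1.0, -0.2, 0.2]
finger_gap: 0.002
```

```bash
python3 - <<'E'
from k import *
st(); M,_=cur(); rel(M); V=press(.12,.012); rel(V); go(V)
E
```

```text
t 16.82 pos [0.5087 0.1846 0.2012] rot [179.95   7.85 158.17] F [ 1.  -0.2  0.2] M [ 0.04 -0.11  0.01] gap 0.002 j [ 16.  16. 101.  -6.  57. -50.]
tip in holder mm [-38.1  -2.8  98.2] tilt 24.2
tip in holder mm [-44.   -0.   77.1] tilt 26.1
 lin mm [-4.1  2.7 21.7] rot [0.07 1.86 0.17] rows>= 0.5
```

Request:
{"name": "arm_command", "arguments": {
  "series": [
    {"linear": [-0.001, 0.001, 0.005], "twist": [0, 0.8, 0.1], "hand": 1},
    {"linear": [-0.001, 0.001, 0.006], "twist": [0, 0.6, 0.1], "hand": 1},
    {"linear": [-0.001, 0.0005, 0.005], "twist": [0, 0.3, 0], "hand": 1},
    {"linear": [0, 0, 0.003], "twist": [0, 0, 0], "hand": 1},
    {"linear": [0, 0, 0], "twist": [0, 0, 0], "hand": 1},
    {"linear": [0, 0, 0], "twist": [0, 0, 0], "hand": 1}
  ]
}}

```text
t: 17.32
ee_pos: [0.5137, 0.1836, 0.1776]
eef_rot: [-179.8, 6.0, 157.9]
wrist_force: [-0.5, 0.4, 0.2]
finger_gap: 0.005
```

```bash
python3 - <<'E'
from k import *
st(); M,_=cur(); rel(M); V=press(.12,0); rel(V); go(V,'contact'); go(press(.2),'.2')
i,d,p=cam('wrist'); cv2.imwrite('pics/w9.png',i)
E
```

```text
t 17.32 pos [0.5137 0.1836 0.1776] rot [-179.79    6.04  157.87] F [-0.5  0.4  0.2] M [-0.   -0.12 -0.05] gap 0.005 j [ 15.  18. 101.  -5.  56. -51.]
tip in holder mm [-47.   -2.   75.9] tilt 26.0
tip in holder mm [-49.3  -0.   66.3] tilt 26.1
contact lin mm [-2.2  1.9  9.5] rot [-0.22  0.05 -0.12] rows>= 0.2
.2 lin mm [ 1.2  1.9 12.3] rot [-0.22 -4.53 -0.12] rows>= 0.6
```

View pics/w9.png

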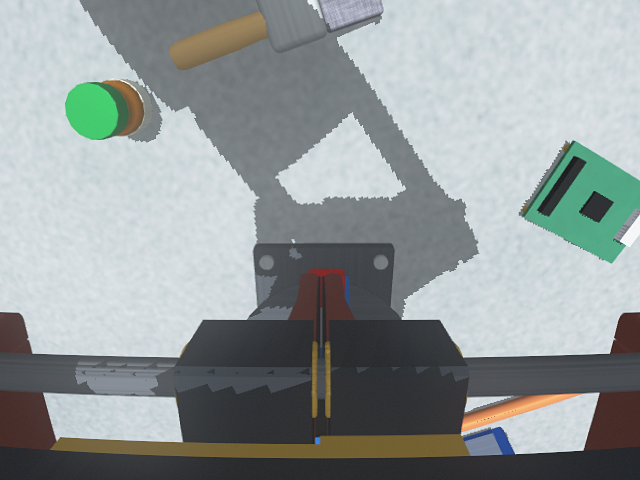

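The closed fingertips are right above the red pad at about (323,272). Moving to contact, then pressing.

Request:
{"name": "arm_command", "arguments": {
  "series": [
    {"linear": [-0.001, 0.001, 0.003], "twist": [0, 0, 0], "hand": 1},
    {"linear": [-0.0005, 0.0005, 0.003], "twist": [0, 0, 0], "hand": 1},
    {"linear": [0, 0, 0.003], "twist": [0, 0, 0], "hand": 1},
    {"linear": [0, 0, 0.002], "twist": [0, 0, 0], "hand": 1}
  ]
}}

```text
t: 17.7
ee_pos: [0.5158, 0.1851, 0.1675]
eef_rot: [-179.9, 6.1, 157.9]
wrist_force: [-5.6, 2.0, 4.8]
finger_gap: 0.004
```

```bash
python3 - <<'E'
from k import *
s=st(); M,_=cur(); rel(M); print('F holder',Hs[:3,:3].T@s['wrist_force']); 
for t in (.2,.35,.5,.65,.75): go(press(t),t)
E
```

```text
t 17.7 pos [0.5158 0.1851 0.1675] rot [-179.86    6.06  157.93] F [-5.6  2.   4.8] M [0.42 0.82 0.  ] gap 0.004 j [ 15.  19. 102.  -5.  54. -50.]
tip in holder mm [-51.2   0.3  66.5] tilt 26.0
F holder [-2.4937788  -0.2558903   7.24928833]
0.2 lin mm [ 1.5 -0.3  2.1] rot [-0.15 -4.52 -0.06] rows>= 0.6
0.35 lin mm [ 7.1 -0.3  7.9] rot [ -0.16 -13.11  -0.05] rows>= 1.8
0.5 lin mm [11.8 -0.3 14.6] rot [ -0.16 -21.7   -0.04] rows>= 3.0
0.65 lin mm [15.4 -0.3 21.8] rot [-1.60e-01 -3.03e+01 -3.00e-02] rows>= 4.2
0.75 lin mm [17.2 -0.3 26.9] rot [-1.700e-01 -3.603e+01 -2.000e-02] rows>= 5.0
```

Request:
{"name": "arm_command", "arguments": {
  "series": [
    {"linear": [0.0015, 0, 0.002], "twist": [0, -3, 0], "hand": 1},
    {"linear": [0.0015, 0, 0.002], "twist": [0, -3, 0], "hand": 1},
    {"linear": [0.0015, 0, 0.002], "twist": [0, -3, 0], "hand": 1},
    {"linear": [0.0015, 0, 0.002], "twist": [0, -3, 0], "hand": 1}
  ]
}}

```text
t: 18.03
ee_pos: [0.5117, 0.187, 0.159]
eef_rot: [180.0, 18.3, 157.7]
wrist_force: [-2.9, -0.0, 3.7]
finger_gap: 0.006
```

```bash
python3 - <<'E'
from k import *
s=st(); M,_=cur(); rel(M); print('F holder',Hs[:3,:3].T@s['wrist_force']); 
for t in (.2,.35,.5,.65,.75): go(press(t),t)
E
```

```text
t 18.03 pos [0.5117 0.187  0.159 ] rot [179.96  18.28 157.65] F [-2.9 -0.   3.7] M [ 0.12  0.4  -0.03] gap 0.006 j [ 21.  17. 109. -19.  41. -34.]
tip in holder mm [-55.1   0.6  60.1] tilt 13.8
F holder [-0.35665562 -1.1427055   4.53584567]
0.2 lin mm [-5.1 -0.6 -4.9] rot [-0.05  7.71 -0.33] rows>= 1.1
0.35 lin mm [ 1.7 -0.6 -0.4] rot [-0.07 -0.89 -0.33] rows>= 0.1
0.5 lin mm [ 7.6 -0.6  5.1] rot [-0.1  -9.48 -0.32] rows>= 1.3
0.65 lin mm [12.7 -0.7 11.4] rot [ -0.12 -18.07  -0.32] rows>= 2.5
0.75 lin mm [15.6 -0.7 16. ] rot [ -0.14 -23.8   -0.31] rows>= 3.3
```

Request:
{"name": "arm_command", "arguments": {
  "series": [
    {"linear": [0.0015, 0, 0.002], "twist": [0, -1.5, 0], "hand": 1},
    {"linear": [0.0015, 0, 0.002], "twist": [0, -1.5, 0], "hand": 1},
    {"linear": [0.0015, 0, 0.002], "twist": [0, -1.5, 0], "hand": 1},
    {"linear": [0.0015, 0, 0.002], "twist": [0, -1.5, 0], "hand": 1}
  ]
}}

```text
t: 18.37
ee_pos: [0.5086, 0.1891, 0.1507]
eef_rot: [179.8, 24.8, 157.8]
wrist_force: [-0.0, -2.0, 3.4]
finger_gap: 0.005
```

```bash
python3 - <<'E'
from k import *
s=st(); M,_=cur(); rel(M); print('F holder',Hs[:3,:3].T@s['wrist_force']); 
for t in (.5,.65,.75): go(press(t,0,max(np.degrees(.75-t)-10,3)),t)
E
```

```text
t 18.37 pos [0.5086 0.1891 0.1507] rot [179.81  24.82 157.81] F [-0.  -2.   3.4] M [-0.26 -0.03 -0.11] gap 0.005 j [ 25.  18. 114. -32.  35. -19.]
tip in holder mm [-60.2   1.4  54.6] tilt 7.3
F holder [ 2.41590843 -1.86902646  2.5314443 ]
0.5 lin mm [ 1.3 -1.4 -1.8] rot [ 0.11 -2.94 -0.17] rows>= 0.4
0.65 lin mm [ 4.4 -1.4  3.5] rot [ 0.11 -4.26 -0.17] rows>= 0.6
0.75 lin mm [ 5.6 -1.4  7.2] rot [ 0.11 -4.26 -0.17] rows>= 0.6
```

Request:
{"name": "arm_command", "arguments": {
  "series": [
    {"linear": [0.001, -0.0005, 0.002], "twist": [0, -1, 0], "hand": 1},
    {"linear": [0.001, -0.0005, 0.002], "twist": [0, -1, 0], "hand": 1},
    {"linear": [0.001, 0, 0.002], "twist": [0, -1, 0], "hand": 1}
  ]
}}

```text
t: 18.62
ee_pos: [0.5078, 0.1889, 0.1446]
eef_rot: [179.7, 28.1, 157.9]
wrist_force: [-3.0, 0.3, 5.3]
finger_gap: 0.007
```

```bash
python3 - <<'E'
from k import *
s=st(); M,_=cur(); rel(M); print('F holder',Hs[:3,:3].T@s['wrist_force']); 
for t in (.65,.75): go(press(t,0,3),t)
E
```

```text
t 18.62 pos [0.5078 0.1889 0.1446] rot [179.69  28.07 157.86] F [-3.   0.3  5.3] M [-0.11  0.25 -0.19] gap 0.007 j [ 26.  19. 116. -41.  32.  -9.]
tip in holder mm [-62.7   1.   49.6] tilt 4.0
F holder [ 0.40898349 -0.87723975  6.03990917]
0.65 lin mm [ 1.1 -0.9 -1.8] rot [ 0.25 -1.01 -0.12] rows>= 0.1
0.75 lin mm [ 2.5 -0.9  1.8] rot [ 0.25 -1.01 -0.12] rows>= 0.1
```

Request:
{"name": "arm_command", "arguments": {
  "series": [
    {"linear": [0.001, -0.0005, 0.002], "twist": [0, -0.5, 0], "hand": 1},
    {"linear": [0.0005, 0, 0.002], "twist": [0, -0.5, 0], "hand": 1}
  ]
}}

```text
t: 18.78
ee_pos: [0.5078, 0.1891, 0.1414]
eef_rot: [179.6, 29.2, 157.9]
wrist_force: [-19.9, 4.0, 29.3]
finger_gap: 0.004
```

```bash
python3 - <<'E'
from k import *
s=st(); M,_=cur(); rel(M); print('F holder',Hs[:3,:3].T@s['wrist_force']); 
for t in (.75,): go(press(t,0,3),t)
E
```

```text
t 18.78 pos [0.5078 0.1891 0.1414] rot [179.59  29.24 157.91] F [-19.9   4.   29.3] M [-0.33  0.53 -0.34] gap 0.004 j [ 27.  19. 117. -44.  32.  -5.]
tip in holder mm [-64.    1.2  46.9] tilt 2.8
F holder [-1.34969986 -3.73319002 35.43820501]
0.75 lin mm [ 1. -1. -1.] rot [ 0.37  0.15 -0.08] rows>= 0.1
```

Hard stop reached: the tip is at 46.9 mm, the locked height is 48, and the force has risen. Backing off, then verifying.

Request:
{"name": "arm_command", "arguments": {
  "series": [
    {"linear": [0, 0, -0.003], "twist": [0, 0, 0], "hand": 1},
    {"linear": [0, 0, -0.012], "twist": [0, 0, 0], "hand": 1},
    {"linear": [0, 0, -0.02], "twist": [0, 0, 0], "hand": 1},
    {"linear": [0, 0, -0.025], "twist": [0, 0, 0], "hand": 1},
    {"linear": [0, 0, -0.025], "twist": [0, 0, 0], "hand": 1},
    {"linear": [0, 0, -0.015], "twist": [0, 0, 0], "hand": 1},
    {"linear": [0, 0, 0], "twist": [0, 0, 0], "hand": 1}
  ]
}}

```text
t: 19.37
ee_pos: [0.4597, 0.2083, 0.2311]
eef_rot: [179.5, 29.2, 158.1]
wrist_force: [0.3, 0.1, -0.7]
finger_gap: 0.0
```

```bash
cat > v.py <<'E'
from k import *
st(); M,_=cur(); rel(M)
i,d,p=cam('wrist'); cv2.imwrite('pics/w10.png',i)
C=cloud(d,p); L=(C-Hs[:3,3])@Hs[:3,:3]; hsv=cv2.cvtColor(i,cv2.COLOR_BGR2HSV); H,S,V=[hsv[...,k].astype(int) for k in range(3)]
x,y,z=[L[...,k] for k in range(3)]
def pl(m,name):
    P=L[m]
    if len(P)<20: print(name,len(P)); return
    for _ in range(4):
        c=P.mean(0); nn=np.linalg.svd(P-c,full_matrices=False)[2][2]; nn*=np.sign(nn[2]); r=(P-c)@nn; P=P[abs(r)<max(.0006,2*r.std())]
    print(name,len(P),nn.round(4),c.round(4),P.min(0).round(4),P.max(0).round(4))
pl((x<-.045)&(x>-.085)&(abs(y)<.014)&(z>.035)&(z<.075)&((H<8)|(H>172))&(S>100),'pad')
pl((x>.035)&(x<.1)&(abs(y)<.03)&(z>.01)&(z<.04)&(H>50)&(H<95)&(S>60),'board')
pl((np.hypot(x,y)<.026)&(np.hypot(x,y)>.014)&(abs(z-.045)<.004)&(H>98)&(H<128)&(S>80),'rim')
pl((np.hypot(x,y)<.06)&(np.hypot(x,y)>.03)&(abs(z)<.004),'disc')
E
python3 v.py; python3 - <<'E'
from h import *
i,d,p=cam('scene'); cv2.imwrite('pics/s10.png',i)
i,d,p=cam('top'); cv2.imwrite('pics/t10.png',i)
E
```

```text
t 19.37 pos [0.4597 0.2083 0.2311] rot [179.55  29.15 158.06] F [ 0.3  0.1 -0.7] M [0.09 0.05 0.02] gap 0.0 j [ 33.   8. 114. -34.  45. -14.]
tip in holder mm [-60.3   1.  150.4] tilt 2.9
pad 513 [-0.0013  0.0127  0.9999] [-0.0657  0.0001  0.0479] [-0.0744 -0.0083  0.0466] [-0.0571  0.009   0.0492]
board 85 [0.0118 0.0371 0.9992] [0.0894 0.0016 0.0251] [ 0.0833 -0.0013  0.0239] [0.095  0.0048 0.0262]
rim 45 [0.0254 0.0026 0.9997] [-0.012  -0.0165  0.0449] [-0.0234 -0.0232  0.0436] [-0.0023  0.0019  0.046 ]
disc 5250 [-1.1e-03 -5.0e-04  1.0e+00] [-0.017  -0.0003  0.0001] [-0.0574 -0.06   -0.001 ] [0.0214 0.06   0.0013]
```

View pics/w10.png

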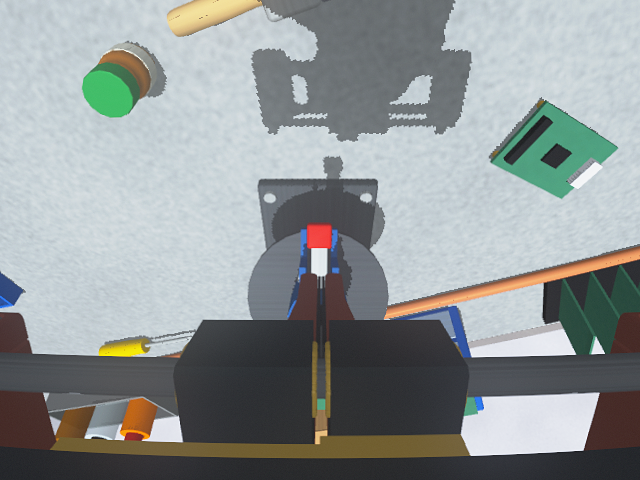

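View pics/s10.png

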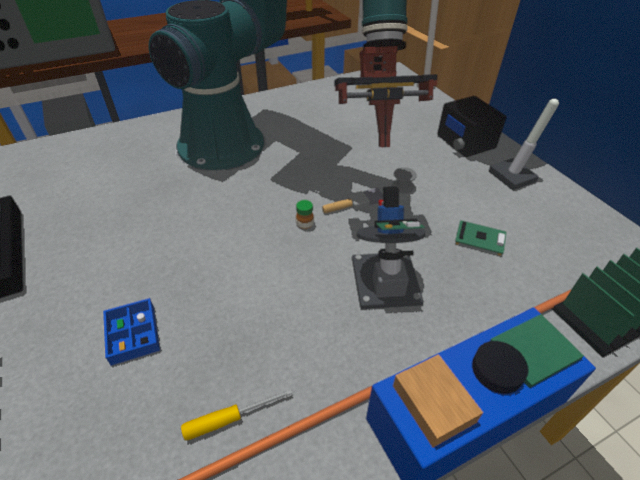

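The wrist view shows the red pad flat at (319,236), with the face at x -65.7, z 47.9 mm, which is the locked pose. The scene view shows the holder on the disc, the gripper clear and nothing else moved.

```bash
python3 - <<'E'
from h import *
print(arm.close_job())
E
```

```text
the job is handed in; nothing more can be done
None
```

The holder is on the ball mount with its lever pressed fully down. I handed the job in after about 19.5 s of the 51 s allowed; no verdict was reported.

**What I did:**
- I measured the holder, disc and ball with the wrist camera.
- I gripped the black block and lowered the socket down the leaning post. It touched nothing until it reached the disc, right at the height I had predicted.
- I released the holder with the lever still up, then pressed the red pad down with closed fingertips until it hit the stop.

**Last checks:**
- **Seated:** after release, the board, cup rim and disc were parallel to within about 0.1°. The rim stood 45.1 mm above the disc, against 45 nominal. Released, the holder slid about 2 mm downhill within its play.
- **Locked:** the pad is flat, at x = -65.7, z = 47.9 mm in the holder's frame. The locked position is -65, 48.
- **Clear:** the gripper is away from the holder, and the wrist force is about 0 N. In the scene view the other items look where they were; I did not measure them.

**Pushing force:** this was higher than I intended at two brief moments. It was about 25 N on the disc at touchdown and about 35 N on the pad at the lever's end stop; the lever needed only about 4–8 N until then.

**Weaker reading:** after the press, the gripper hid most of the board and rim. Their tilt then came from very few points (2.2° and 1.5°), so I relied on their heights (25.1 and 44.9 mm), which had not changed.

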